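Put the fixture kit back in its caddy

ROBOT

A 7-joint arm with a two-finger parallel gripper is mounted at the origin on the work surface. World frame = base frame: x ahead of the robot, y to its left, z up, the work surface at z = 0. Lengths are in mm, angles in rad, forces in N, time in s.
With the tool pointing down it reaches from about 400 to 875 mm from the base axis. Payload 4.4 kg.
Tool frame: the origin (TCP) lies at the very end of the fingers, on their centre line; the grasp point (between the pads) lies 19 mm behind it; z points along the fingers, x is the direction in which the jaws open and shut, and the axes are right-handed (so a half turn about z gives the same grasp; the last joint's range is limited). The gripper opens to 85 mm and grips with 20 to 120 N. Pads are 22 mm wide; open, the fingers measure 114 mm over their backs; the gripper's body (76 mm by 85 mm) begins 54 mm behind the grasp point. The pads swing forward as they close: fully open they stand 13 mm farther back than shut.
Start: joints at [1.093, 0.628, 0.038, 1.517, -0.027, 0.996, -0.02], TCP at [260.197, -595.664, 231.313] pointing down, gripper open.
Joint ranges: [-3.06, 3.06], [-0.37, 2.12], [-1.25, 1.32], [0.18, 2.47], [-1.1, 4.24], [0.23, 1.98], [-2.94, 2.94]. Speed limits (rad/s): [2.57, 2.57, 3.14, 3.14, 3.14, 3.14, 3.14].

INTERFACE

Orientations are given as [roll, pitch, yaw] about the fixed x, y, z axes, in that order (R = Rz(yaw) Ry(pitch) Rx(roll)).
In Python, from cell import ctrl gives the robot as it stands.
- The arm moves only by the shell command python3 -m creep 'ROWS'. ROWS is text: rows parted by semicolons, each of 7 numbers parted by spaces: the shift along the tool's x, y, z in units of 40 mm (1.0 is 40 mm), then the turn, a rotation vector about the tool's x, y, z in degrees, then the closure, from 0 (fully open) to 1 (shut). In form: x y z rx ry rz grip; .... A call has 1 to 10 rows; each row is the pose to reach, as a shift and turn from the pose commanded when the call began, along the tool's axes at that moment; what a row does not reach only later rows make up. A row lasts 1/12 s, in which the tool goes at most 41.7 mm and 7.16 degrees, less where a joint would pass 70% of its speed; a pose out of reach is approached as far as the arm can. A call with a gripper value outside its range is refused whole. The fingers move at their own pace and stop on an object; the grip force is fixed at half the most. Time passes only in rows, so rows that repeat a pose let the fingers close. It gives the time, the measured TCP pose, the force and the opening at its end, in the units of the state.
- ctrl.read_state(): the state, without advancing time (a new reading comes with each control period).
- ctrl.get_image(name): name is "scene" or "top"; returns a dict with "img" (420x560x3 uint8, red, green, blue), "vfov" (degrees; the focal length in pixels is half the picture's height over the tangent of half this angle, whatever the lens; pixels are square), "cx", "cy" (the principal point, pixels), "T" (4x4, takes a point from camera to world coordinates). Camera axes: x right, y up, looking along -z (the intrinsics and any distortion apply to the point x, -y, -z); pixel columns grow to the right and rows downward; lengths in mm; the calibration is good to about 2 mm. A picture is of the moment at which its call begins. There is no depth.
- ctrl.finish_job(): hands the job in, once; it reports no verdict.
Trained networks look in the newest picture that a camera, given by its name, has taken for a name from the list of things; names that differ only in an ending like _2 or _b are one class to them, and where a whole thing is asked for, a point or a joint stands for the part that bears it (a point fixed in the world has none). Each returns a list of dicts, best first, with "score" (0 to 1); they miss things now and then, are a little off and sometimes report something else, mostly with a low value. They report only what shows in the picture. A call takes as long as a camera call. They do not tell look-alikes from the thing itself.
- ctrl.boxes_of(camera, thing): "rect" ([left, top, right, bottom] in pixels, round what is visible of it).
- ctrl.cut_out(camera, thing): "pixels" (420x560 bool, what is visible of it) and "rect" ([left, top, right, bottom] in pixels, round what is visible of it).
The state is a dict: "clock": time; "qpos": joint angles; "qd": joint speeds; "tau": joint torques, N m; "eef_pos": TCP position; "tool_rot": TCP orientation; "force": force on the tool from outside, world axes, zero at the start; "torque": the same for the moment, N m; "width": finger opening in mm.
Only numpy, scipy, OpenCV 4.12 (cv2) and the standard library are available. Lean on these libraries where they do the work, as an engineer would, in place of code of your own. Each camera call takes 0.05 s, during which the arm holds its last target.

TASK

Put the four fixturing parts scattered on the welding table back in the grey caddy, each standing upright and flat on the floor of its own insert: the round-headed fixture pin in the round cup, the V-block in the square pocket, the angle stop in the long narrow pocket, and the ring-shaped riser over the post. The hex bolt and the piece of square tube look similar but do not belong to the kit: leave them where they are.

Things in the scene. Friction and masses are not known exactly. Their poses are not given: they have to be found in the camera images.
- pin_c (a point): Fixture pin, bare steel, standing upside down on its round head, 58 mm tall: head 44 mm in diameter and 14 mm thick at the bottom, above it a smooth shank 28 mm in diameter, straight from 14 to 50 mm above the underside, with a tapered nose above that. About 0.3 kg. This point: on its axis, half-way up (29 mm above its underside); z up along the axis.
- vblock_c (a point): V-block, solid bare steel, 50 x 50 mm and 50 mm tall, with a V groove across its top (about 33 mm wide, 17 mm deep) that runs along its x axis; all four sides are flat, the two along the groove (facing its +y and -y) full height. About 0.5 kg. This point: its centre, half-way up (25 mm above its underside); z up.
- angle_c (a point): Angle stop, bare steel, L-shaped in side view, 55 mm tall: a flat foot 70 mm (x) by 36 mm (y), 10 mm thick, and an upright plate 10 mm thick (x) and 36 mm wide (y) at the foot's -x end, from the table to 55 mm height, its middle plane at x = -30 mm. About 0.3 kg. This point: over the middle of the foot's footprint, 27.5 mm above its underside (in the air beside the plate); x along the foot away from the plate, z up.
- riser_c (a point): Riser, a bare steel ring standing on its flat end: 56 mm outside diameter, 34 mm bore, 45 mm tall. About 0.4 kg. This point: its centre, half-way up (22.5 mm above its underside); z up along the axis.
- bolt_c (a point): Look-alike, leave alone: hex bolt, bare steel, standing upside down on its six-sided head (38 mm across flats, 16 mm thick) with a thin threaded shank 16 to 18 mm in diameter, 58 mm tall. This point: on its axis, half-way up.
- offcut_c (a point): Look-alike, leave alone: offcut of square steel tube lying on its side, 50 x 50 mm section, 4 mm wall, 52 mm long along its x axis, open at both ends, flat on top. This point: its centre, half-way up (25 mm).
- round_cup_floor (a point): Insert with a round rim: inner diameter 66 mm, aluminium rim 3 mm thick, 10 mm high above the floor. For the fixture pin. The insert is a dark steel plate 106 mm square that lies in one of the four cells (110 mm apart) of the grey caddy, a 234 mm square tray with an 18 mm rim. This point: centre of the insert's floor, 8 mm above the table; z up.
- square_pocket_floor (a point): Insert with a square rim: inside 70 x 70 mm, aluminium rim 3 mm thick, 10 mm high above the floor, sides along its x and y. For the V-block. The insert is a dark steel plate 106 mm square that lies in one of the four cells (110 mm apart) of the grey caddy, a 234 mm square tray with an 18 mm rim. This point: centre of the insert's floor, 8 mm above the table; z up.
- long_pocket_floor (a point): Insert with an oblong rim: inside 88 mm along its x by 56 mm along its y, aluminium rim 3 mm thick, 10 mm high above the floor. For the angle stop, its foot along the long side, either way round. The insert is a dark steel plate 106 mm square that lies in one of the four cells (110 mm apart) of the grey caddy, a 234 mm square tray with an 18 mm rim. This point: centre of the insert's floor, 8 mm above the table; z up.
- post_plate_floor (a point): Insert without rim, with one aluminium post in the middle, 14 mm in diameter, 28 mm high above the floor, tapered tip. For the riser, which goes over the post. The insert is a dark steel plate 106 mm square that lies in one of the four cells (110 mm apart) of the grey caddy, a 234 mm square tray with an 18 mm rim. This point: centre of the insert's floor, 8 mm above the table; z up.
Not all that is in view belongs to the job. Leave any orange look-alike of the part that bears angle_c alone. Leave any green look-alike of the part that bears vblock_c alone.

How it is judged (in metres and radians):
At the end, for the whole second after the job is handed in: Each part upright (tilt under 0.1 rad), resting on its insert's floor (height within 4 mm), released, at rest, near the insert's middle: pin within 15 mm, V-block 17, angle stop 17, riser 14; hex bolt and tube offcut within 30 mm of their starts (horizontal distance between pin_c and round_cup_floor below 0.015 m and z of pin_c in the frame of round_cup_floor between 0.025 and 0.033 m and angle between each of pin_c, vblock_c, angle_c, riser_c's own z axis and vertical below 0.1 rad and linear speed of each of pin, vblock, angle, riser below 0.02 m/s and angular speed of each of pin, vblock, angle, riser below 0.2 rad/s and horizontal distance between vblock_c and square_pocket_floor below 0.017 m and z of vblock_c in the frame of square_pocket_floor between 0.021 and 0.029 m and horizontal distance between angle_c and long_pocket_floor below 0.017 m and z of angle_c in the frame of long_pocket_floor between 0.0235 and 0.0315 m and horizontal distance between riser_c and post_plate_floor below 0.014 m and z of riser_c in the frame of post_plate_floor between 0.0185 and 0.0265 m and distance of each of bolt_c, offcut_c from where it was at the start of the episode below 0.03 m); the robot touches nothing.
It fails at once if the hex bolt is moved from its place (more than 30 mm) (distance of bolt_c from where it was at the start of the episode above 0.03 m).
It fails at once if the square tube offcut is moved from its place (more than 30 mm) (distance of offcut_c from where it was at the start of the episode above 0.03 m).
It also fails if it takes over 109 s, if anything falls off the work surface, if the arm or the gripper's body presses on something with over 40 N, if the wrist force passes 120 N, or if a joint passes its speed limit or range.

## Working session

There is one attempt and no reset: what is moved stays moved. The work goes in short steps, Python scripts to look and compute and a shell command to move; the robot and the scene stay as the last step left them, time stands still between calls to the robot, and variables do not carry over. Pictures are saved under pics/ and viewed, and the job is handed in when it is done.

```bash
ls; mkdir -p pics
python3 - <<'E'
from cell import ctrl
import cv2
for n in ("scene","top"):
    d=ctrl.get_image(n); print(n,d["vfov"],d["cx"],d["cy"],d["T"],[k for k in d])
    cv2.imwrite(f"pics/{n}0.png",cv2.cvtColor(d["img"],cv2.COLOR_RGB2BGR))
    for k in d:
        if k not in("img","T"):print(k,d[k])
print(ctrl.read_state())
E
```

```text
pics
scene 57.72423779826555 284.20519658265175 207.0617532655046 [[-6.81147608e-01 -4.41210538e-01  5.84269798e-01  1.08340898e+03]
 [ 7.32001650e-01 -3.94544136e-01  5.55435423e-01  4.62533695e+02]
 [-1.45437386e-02  8.06019966e-01  5.91709636e-01  6.03599728e+02]
 [ 0.00000000e+00  0.00000000e+00  0.00000000e+00  1.00000000e+00]] ['img', 'vfov', 'cx', 'cy', 'T']
vfov 57.72423779826555
cx 284.20519658265175
cy 207.0617532655046
top 57.43678899262216 278.8304302665214 214.32232618457272 [[-9.36916634e-04  9.93728507e-01 -1.11815814e-01  4.31140559e+02]
 [-9.99971005e-01 -8.59938016e-05  7.61462041e-03 -6.86787652e+01]
 [ 7.55724990e-03  1.11819706e-01  9.93699774e-01  8.17293842e+02]
 [ 0.00000000e+00  0.00000000e+00  0.00000000e+00  1.00000000e+00]] ['img', 'vfov', 'cx', 'cy', 'T']
vfov 57.43678899262216
cx 278.8304302665214
cy 214.32232618457272
{'clock': 0.1, 'qpos': array([ 1.09321036,  0.62923874,  0.038452  ,  1.51826027, -0.0269738 ,
        0.99633912, -0.01999337]), 'qd': array([ 6.91781323e-04, -2.55024823e-03, -5.99378062e-04, -2.13875532e-03,
       -9.23259480e-05,  3.12723567e-04, -8.48669717e-04]), 'tau': array([ 2.21428905e-03, -5.64538693e+01,  1.22992281e+00, -1.93972653e+01,
        1.11422097e-02,  5.50464378e-03,  7.36784244e-06]), 'eef_pos': array([ 259.95008563, -595.13689968,  230.49333547]), 'tool_rot': array([ 3.14154963e+00,  1.72679527e-03, -1.15899520e+00]), 'force': array([ 0.41501458,  0.24031385, -0.38200408]), 'torque': array([-0.06481844, -0.0164882 ,  0.03827187]), 'width': 85.28735265360524}
```

View pics/scene0.png

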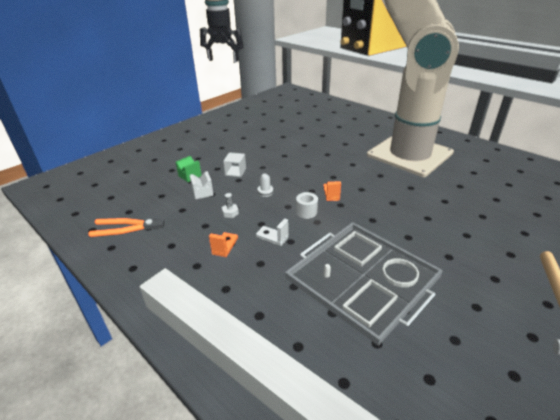

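View pics/top0.png

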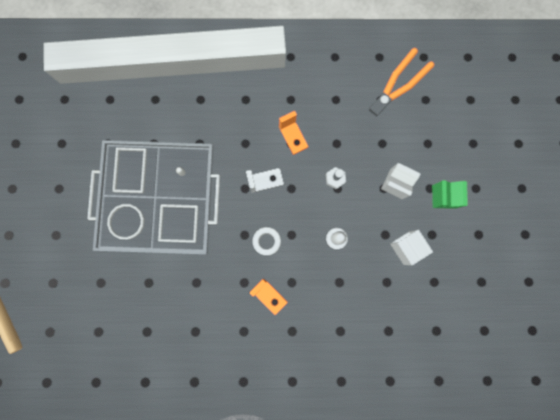

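```bash
cat > h.py <<'E'
import numpy as np,cv2
from cell import ctrl
def cam(d):
    f=210/np.tan(np.radians(d["vfov"])/2); return np.array([[f,0,d["cx"]],[0,f,d["cy"]],[0,0,1]]),d["T"]
def topl(d,px,z,dist=None):
    K,T=cam(d); px=np.asarray(px,float).reshape(-1,1,2)
    n=cv2.undistortPoints(px,K,dist if dist is not None else np.zeros(5)).reshape(-1,2)
    r=np.c_[n[:,0],-n[:,1],-np.ones(len(n))]@T[:3,:3].T; o=T[:3,3]
    return (o+r*((z-o[2])/r[:,2])[:,None])
def proj(d,P,dist=None):
    K,T=cam(d); P=np.asarray(P,float).reshape(-1,3)
    c=(P-T[:3,3])@T[:3,:3]; c=c*[1,-1,-1]
    return cv2.projectPoints(c.reshape(-1,1,3),np.zeros(3),np.zeros(3),K,dist if dist is not None else np.zeros(5))[0].reshape(-1,2)
def save(n,img):cv2.imwrite("pics/"+n,cv2.cvtColor(img,cv2.COLOR_RGB2BGR))
E
python3 - <<'E'
from h import *
from scipy.optimize import least_squares
for cn in("top","scene"):
    d=ctrl.get_image(cn); g=cv2.cvtColor(d["img"],cv2.COLOR_RGB2GRAY)
    bl=cv2.morphologyEx(g,cv2.MORPH_BLACKHAT,np.ones((19,19)))
    n,l,s,c=cv2.connectedComponentsWithStats((bl>22).astype(np.uint8))
    ok=[i for i in range(1,n) if 15<s[i,4]<130 and max(s[i,2],s[i,3])<18]
    w=topl(d,c[ok],0); print(cn,len(ok))
    w=w[:, :2]
    m=(abs(w[:,0]-500)<700)&(abs(w[:,1])<800); w=w[m]; px=c[ok][m]
    # pitch estimate
    D=np.linalg.norm(w[:,None]-w[None],axis=2)+1e9*np.eye(len(w)); p0=np.median(D.min(1)); print("pitch",p0)
    mid=np.argmin(np.linalg.norm(w-[480,-70],axis=1))
    K,T=cam(d)
    def res(p,full=False):
        dist=np.array([p[4],p[5],0,0,0]); q=topl(d,px,0,dist)[:,:2]
        R=np.array([[np.cos(p[3]),-np.sin(p[3])],[np.sin(p[3]),np.cos(p[3])]])
        u=((q-p[:2])@R)/p[2]; r=(u-np.round(u))*p[2]
        return r if full else r.ravel()
    best=None
    for k1 in(-.3,-.2,-.1,0,.1,.2):
      s0=least_squares(res,[*w[mid],p0,0,k1,0],loss="soft_l1",f_scale=3,x_scale=[1,1,.1,.01,.01,.01])
      if best is None or s0.cost<best.cost:best=s0
    r=res(best.x,True); print(best.x,best.cost,np.median(np.linalg.norm(r,axis=1)))
    r0=least_squares(lambda p:res([*p,0,0]),[*w[mid],p0,0],loss="soft_l1",f_scale=3); print("nodist",r0.x,r0.cost)
E
```

```text
top 93
pitch 99.70921350976612
[ 4.79751788e+02 -1.01155545e+02  9.99539614e+01  8.21560550e-04
  7.84992619e-03 -1.02215086e-02] 1622.0245527555278 0.506006005945014
nodist [ 4.79700612e+02 -1.01182516e+02  1.00077967e+02  8.17787925e-04] 1622.5974075850202
scene 90
pitch 99.01427076811534
[ 4.79276931e+02 -9.84023445e+01  9.96668474e+01 -2.07967333e-04
  1.94570479e-02 -3.26746125e-02] 1681.4466774903751 0.8811607191438292
nodist [ 4.79236925e+02 -9.84916612e+01  9.98858727e+01 -2.26101391e-04] 1685.9478622152426
```

Run:
```python
from h import *
for cn in("top","scene"):
    for t in "pin_c vblock_c angle_c riser_c bolt_c offcut_c round_cup_floor square_pocket_floor long_pocket_floor post_plate_floor".split():
        print(cn,t,[(round(float(b["score"]),2),[round(float(v)) for v in b["rect"]]) for b in ctrl.boxes_of(cn,t)][:4])
```

```text
top pin_c [(0.66, [324, 228, 346, 249]), (0.59, [246, 169, 281, 194])]
top vblock_c [(0.62, [432, 182, 469, 208]), (0.61, [380, 163, 418, 200])]
top angle_c [(0.94, [251, 279, 284, 312]), (0.88, [246, 170, 281, 190]), (0.73, [156, 150, 206, 197]), (0.72, [283, 112, 308, 157])]
top riser_c [(0.97, [250, 232, 282, 255])]
top bolt_c [(0.7, [327, 170, 344, 187])]
top offcut_c [(0.82, [391, 230, 431, 264])]
top round_cup_floor [(0.92, [100, 195, 155, 248])]
top square_pocket_floor [(0.81, [150, 199, 207, 249]), (0.41, [328, 169, 346, 190])]
top long_pocket_floor [(0.83, [104, 146, 158, 197])]
top post_plate_floor [(0.81, [158, 148, 208, 198])]
scene pin_c [(0.53, [256, 177, 274, 199]), (0.17, [296, 250, 362, 305])]
scene vblock_c [(0.86, [192, 172, 217, 201]), (0.79, [173, 156, 200, 182])]
scene angle_c [(0.69, [322, 182, 344, 197]), (0.67, [255, 218, 291, 247]), (0.64, [209, 231, 237, 256])]
scene riser_c [(0.81, [295, 192, 318, 219])]
scene bolt_c [(0.81, [223, 194, 240, 217])]
scene offcut_c [(0.82, [221, 155, 246, 177])]
scene round_cup_floor [(0.84, [366, 252, 436, 304]), (0.17, [223, 193, 238, 217])]
scene square_pocket_floor [(0.57, [326, 229, 386, 272]), (0.18, [335, 277, 410, 334])]
scene long_pocket_floor [(0.9, [334, 276, 408, 337])]
scene post_plate_floor [(0.7, [294, 252, 364, 302]), (0.47, [292, 193, 316, 218])]
```

Run:
```python
from h import *
d=ctrl.get_image("top"); im=d["img"]
save("zt1.png",cv2.resize(im[155:275,235:475],None,fx=3.3,fy=3.3,interpolation=cv2.INTER_CUBIC))
save("zt2.png",cv2.resize(im[130:265,80:230],None,fx=4,fy=4,interpolation=cv2.INTER_CUBIC))
d=ctrl.get_image("scene"); im=d["img"]
save("zs1.png",cv2.resize(im[145:265,165:365],None,fx=4,fy=4,interpolation=cv2.INTER_CUBIC))
```

```text
(no output)
```

View pics/zt1.png

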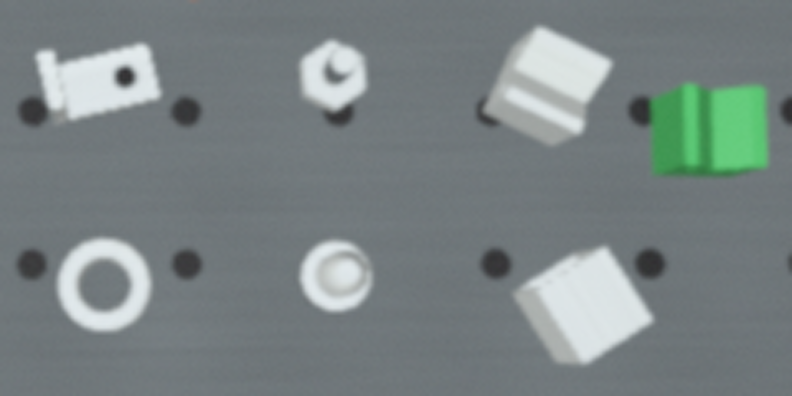

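View pics/zt2.png

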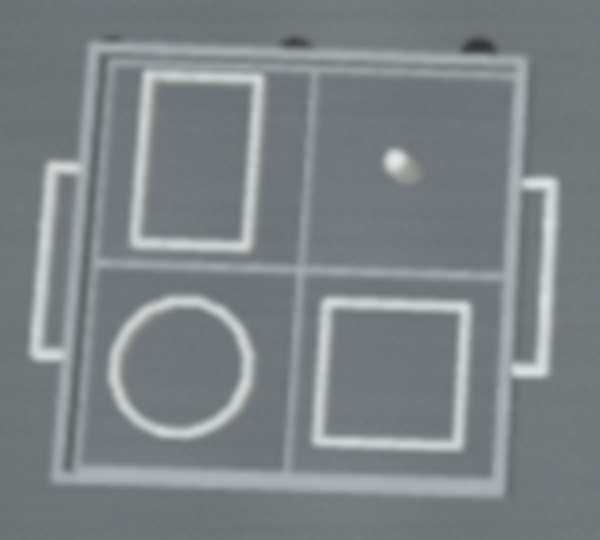

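View pics/zs1.png

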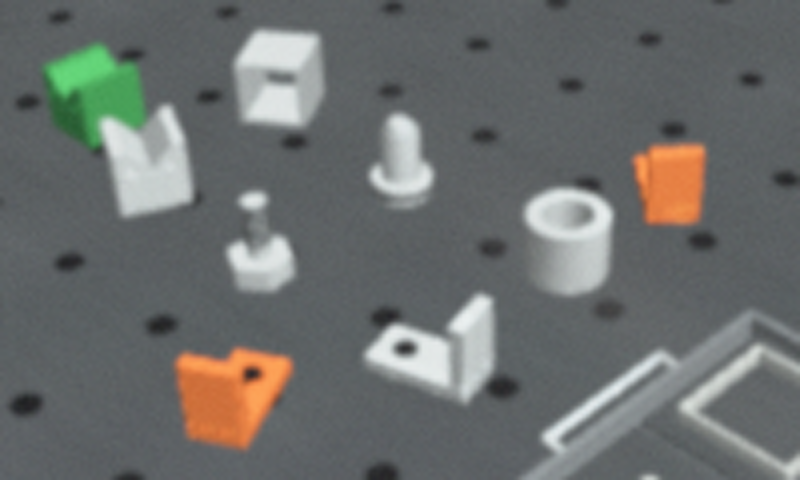

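```bash
cat > fit.py <<'E'
from h import *
from scipy.optimize import differential_evolution,minimize
OFF={"top":(0.3,1.2),"scene":(0.7,-1.5)}
def shot(cn):
    d=ctrl.get_image(cn); d["T"]=d["T"].copy(); d["T"][0,3]+=OFF[cn][0]; d["T"][1,3]+=OFF[cn][1]; return d
def box(x0,x1,y0,y1,z0,z1): return np.array([[x,y,z] for x in(x0,x1) for y in(y0,y1) for z in(z0,z1)],float)
def cyl(r,z0,z1): a=np.arange(0,2*np.pi,.2); return np.array([[r*np.cos(t),r*np.sin(t),z] for t in a for z in(z0,z1)])
def vb():
    L=[(-25,0),(25,0),(25,50),(16.5,50),(0,33),(-16.5,50),(-25,50)]
    l=np.array([[x,y,z] for x in(-25,25) for y,z in [(-25,0),(0,0),(0,33),(-16.5,50),(-25,50)]],float)
    return [l,l*[1,-1,1]]
M={"pin_c":[cyl(22,0,14),np.r_[cyl(14,14,50),cyl(9,58,58)]],"vblock_c":vb(),"angle_c":[box(-35,35,-18,18,0,10),box(-35,-25,-18,18,0,55)],
"riser_c":[cyl(28,0,45)],"bolt_c":[cyl(20.5,0,16),cyl(8.5,16,58)],"offcut_c":[box(-26,26,-25,25,0,50)]}
S=8
def sil(d,hulls,p,win,z=0):
    x0,y0,x1,y1=win; m=np.zeros(((y1-y0)*S,(x1-x0)*S),np.uint8); c,s=np.cos(p[2]),np.sin(p[2])
    for h in hulls:
        P=np.c_[c*h[:,0]-s*h[:,1]+p[0],s*h[:,0]+c*h[:,1]+p[1],h[:,2]+z]
        q=((proj(d,P)+.5-[x0,y0])*S).astype(np.float32); cv2.fillConvexPoly(m,cv2.convexHull(q).round().astype(np.int32),255)
    return cv2.resize(m,(x1-x0,y1-y0),interpolation=cv2.INTER_AREA)/255.
E
python3 - <<'E'
from fit import *
D={c:shot(c) for c in("top","scene")}
ctr={"pin_c":(337,238),"vblock_c":(401,180),"angle_c":(265,180),"riser_c":(266,240),"bolt_c":(336,178),"offcut_c":(412,247)}
Ms={}
for t in M:
    p0=topl(D["top"],[ctr[t]],20)[0]
    obs=[]
    for cn in D:
        d=D[cn]; e=proj(d,[[p0[0],p0[1],20]])[0]
        win=[int(e[0])-30,int(e[1])-30,int(e[0])+30,int(e[1])+30]
        im=d["img"][win[1]:win[3],win[0]:win[2]].astype(float); g=im.mean(2)
        bgm=np.median(g[g<130]); 
        # restrict to the network's mask, dilated
        cs=ctrl.cut_out(cn,t); k=None
        for c in cs:
            r=c["rect"]; q=np.hypot((r[0]+r[2])/2-e[0],(r[1]+r[3])/2-e[1])
            if q<14 and k is None:k=c["pixels"]
        if k is None: print("no mask",cn,t); continue
        k=cv2.dilate(k.astype(np.uint8),np.ones((7,7)))[win[1]:win[3],win[0]:win[2]]
        o=np.clip((g-bgm-8)/35,0,1)*k   # soft foreground
        obs.append((d,win,o,cn))
    def cost(p): return sum(np.abs(sil(d,M[t],p,w)-o).sum() for d,w,o,_ in obs)
    yb=(-np.pi,np.pi) if t=="angle_c" else (-np.pi/2,np.pi/2)
    if t in("pin_c","riser_c"): yb=(0,1e-3)
    r=differential_evolution(cost,[(p0[0]-25,p0[0]+25),(p0[1]-25,p0[1]+25),yb],popsize=8,maxiter=40,seed=1,tol=1e-4)
    single=[]
    for ob in obs:
        f=lambda p:np.abs(sil(ob[0],M[t],p,ob[1])-ob[2]).sum()
        q=minimize(f,r.x,method="Nelder-Mead",options=dict(initial_simplex=[r.x,r.x+[4,0,0],r.x+[0,4,0],r.x+[0,0,.1]])); single.append((ob[3],q.x.round(2),round(q.fun,1)))
    print(t,r.x.round(2),round(r.fun,1),single)
    Ms[t]=r.x
np.save("poses.npy",Ms,allow_pickle=True)
for cn in D:
    im=cv2.resize(D[cn]["img"],None,fx=4,fy=4,interpolation=cv2.INTER_CUBIC)
    for t,p in Ms.items():
        for h in M[t]:
            c,s=np.cos(p[2]),np.sin(p[2]); P=np.c_[c*h[:,0]-s*h[:,1]+p[0],s*h[:,0]+c*h[:,1]+p[1],h[:,2]]
            cv2.polylines(im,[cv2.convexHull(((proj(D[cn],P)+.5)*4).astype(np.float32)).astype(np.int32)],True,(255,0,0),1)
    save("fit_%s.png"%cn, im[155*4:275*4,240*4:440*4] if cn=="top" else im[145*4:265*4,165*4:365*4])
E
```

```text
pin_c [ 470.67 -194.94    0.  ] 69.6 [('top', array([ 4.7161e+02, -1.9501e+02,  3.0000e-02]), np.float64(32.7)), ('scene', array([ 4.6956e+02, -1.9461e+02,  5.0000e-02]), np.float64(29.2))]
vblock_c [ 5.9173e+02 -3.2824e+02 -4.6000e-01] 152.1 [('top', array([ 5.9224e+02, -3.2885e+02, -4.9000e-01]), np.float64(70.9)), ('scene', array([ 5.9112e+02, -3.2503e+02, -4.4000e-01]), np.float64(57.0))]
angle_c [597.35 -45.25  -1.35] 156.8 [('top', array([598.16, -44.41,  -1.34]), np.float64(89.2)), ('scene', array([595.58, -45.8 ,  -1.35]), np.float64(49.6))]
riser_c [464.06 -47.76   0.  ] 284.3 [('top', array([464.06, -47.76,   0.  ]), np.float64(227.8)), ('scene', array([ 4.6342e+02, -4.8140e+01,  1.4000e-01]), np.float64(54.1))]
bolt_c [ 602.6  -195.02   -1.39] 118.7 [('top', array([ 602.7 , -195.08,   -1.36]), np.float64(46.4)), ('scene', array([ 601.01, -193.47,   -1.35]), np.float64(65.0))]
offcut_c [ 451.83 -346.02    0.52] 132.8 [('top', array([ 451.7 , -346.39,    0.57]), np.float64(75.1)), ('scene', array([ 453.  , -344.1 ,    0.48]), np.float64(46.4))]
```

View pics/fit_top.png

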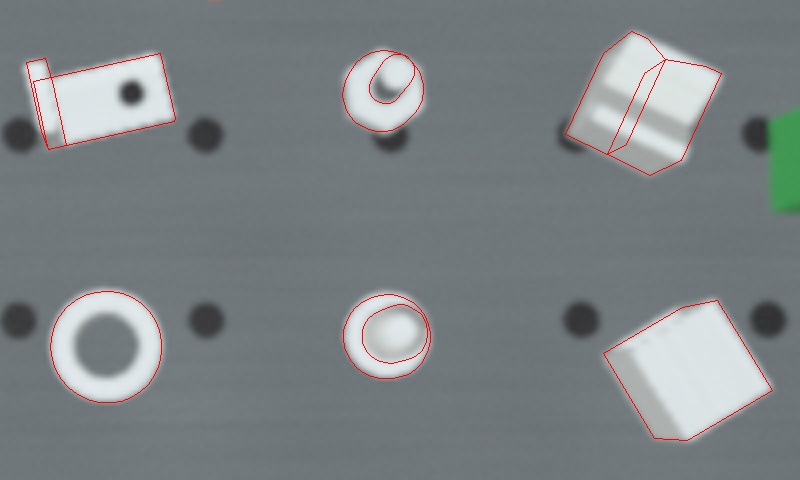

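View pics/fit_scene.png

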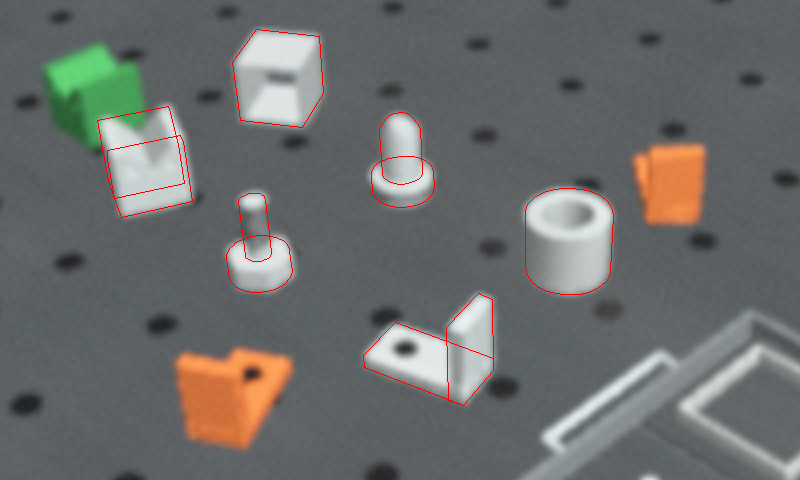

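Run:
```python
from fit import *
d=shot("top"); g=d["img"].astype(float).mean(2)
print(topl(d,[[267,240.5]],45)[0])
# caddy: fit common pose with bright rim rendering
import itertools
def rect(a,b): return np.array([[-a,-b],[a,-b],[a,b],[-a,b]],float)
th=np.arange(0,2*np.pi,.1)
shapes={"long":("r",rect(44,28),rect(47,31)),"square":("r",rect(35,35),rect(38,38)),"cup":("c",33*np.c_[np.cos(th),np.sin(th)],36*np.c_[np.cos(th),np.sin(th)])}
win={"long":(105,140,152,198),"square":(152,198,205,250),"cup":(100,198,152,248)}
for k,(_,a,b) in shapes.items():
    x0,y0,x1,y1=win[k]; G=g[y0:y1,x0:x1]; bg=np.median(G); o=np.clip((G-bg-10)/110,0,1)
    c0=topl(d,[[(x0+x1)/2,(y0+y1)/2]],18)[0]
    def ren(p):
        m=np.zeros(((y1-y0)*8,(x1-x0)*8),np.uint8); c,s=np.cos(p[2]),np.sin(p[2]); R=np.array([[c,s],[-s,c]])
        for sh,v in((b,255),(a,0)):
            q=proj(d,np.c_[sh@R+p[:2],np.full(len(sh),18.)]); cv2.fillPoly(m,[((q+.5-[x0,y0])*8).round().astype(np.int32)],v)
        return cv2.resize(m,(x1-x0,y1-y0),interpolation=cv2.INTER_AREA)/255.
    f=lambda p:np.abs(ren(p)-o).sum()
    r=differential_evolution(f,[(c0[0]-12,c0[0]+12),(c0[1]-12,c0[1]+12),(-.3,.3) if k!="cup" else (0,1e-3)],seed=1,maxiter=60)
    print(k,r.x.round(3),r.fun,o.sum())
print("post top",topl(d,[[80+396/4-.5,130+158/4-.5]],36)[0], "post base",topl(d,[[80+412/4-.5,130+176/4-.5]],8)[0])
```

```text
[465.34824511 -49.54600201  45.        ]
long [ 6.17241e+02  2.44585e+02 -2.50000e-02] 185.7980392156863 296.18484848484854
square [ 5.03552e+02  1.38329e+02 -1.60000e-02] 166.27754010695185 287.26363636363635
cup [507.278 248.099   0.   ] 122.66613190730838 213.39696969696968
post top [614.00349719 134.6211932   36.        ] post base [610.70223941 133.01651358   8.        ]
```

```bash
cat > go.py <<'E'
import sys,numpy as np
from scipy.spatial.transform import Rotation as Ro
from cell import ctrl
def rel(x,y,z,yaw):
    s=ctrl.read_state(); R=Ro.from_euler("xyz",s["tool_rot"]); Rt=Ro.from_euler("xyz",[np.pi,0,yaw])
    a=(R.inv()*Rt).as_rotvec(degrees=True); b=(R.inv()*Ro.from_euler("xyz",[np.pi,0,yaw+np.pi])).as_rotvec(degrees=True)
    print("t",round(s["clock"],2),"pos",s["eef_pos"].round(1),"rot",s["tool_rot"].round(3),"F",s["force"].round(1),"w",round(s["width"],1),"q7",s["qpos"][6].round(2))
    print("shift/40",(R.inv().apply(np.array([x,y,z])-s["eef_pos"])/40).round(3),"turn",a.round(2),"alt",b.round(2))
if __name__=="__main__": rel(*map(float,sys.argv[1:5]))
E
python3 go.py 592 -327 160 -0.46
```

```text
t 2.05 pos [ 260.2 -595.7  231.3] rot [-3.142  0.    -1.159] F [ 0.6 -0.2  0.5] w 85.6 q7 -0.02
shift/40 [ -2.835 -10.291   1.783] turn [ -0.     0.   -40.05] alt [  0.     0.   139.95]
```

Candidates in the top view, by pixel:
- **V-block:** grey (401,180). Not the green one (450,194) or the tube offcut (412,247).
- **Pin:** smooth shank (337,238). Not the hex bolt (336,178).
- **Angle stop:** grey (265,180). Not the orange ones (292,133) and (269,297).
- **Riser:** ring (266,240).

The crops confirm these choices.

```bash
python3 -m creep '-0.3 -1 0.2 0 0 -5 0; -0.57 -2.06 0.36 0 0 -10 0; -0.85 -3.1 0.54 0 0 -15 0; -1.13 -4.1 0.7 0 0 -20 0; -1.42 -5.15 0.9 0 0 -25 0; -1.7 -6.2 1.07 0 0 -30 0; -2 -7.2 1.25 0 0 -35 0; -2.27 -8.23 1.43 0 0 -40 0; -2.55 -9.26 1.6 0 0 -40 0; -2.835 -10.29 1.78 0 0 -40 0'; python3 go.py 592 -327 160 -0.46;python3 go.py 592 -327 12 -0.46
```

```text
clock: 2.88
eef_pos: [580.9, -335.9, 162.6]
tool_rot: [-3.142, -0.0, -0.461]
force: [0.5, -0.1, -0.7]
width: 85.4
t 2.88 pos [ 580.9 -335.9  162.6] rot [-3.142 -0.    -0.461] F [ 0.5 -0.1 -0.7] w 85.4 q7 -0.07
shift/40 [ 0.15  -0.322  0.064] turn [-0.   -0.02 -0.05] alt [-2.0000e-02  1.0000e-02  1.7995e+02]
t 2.88 pos [ 580.9 -335.9  162.6] rot [-3.142 -0.    -0.461] F [ 0.5 -0.1 -0.7] w 85.4 q7 -0.07
shift/40 [ 0.149 -0.321  3.764] turn [-0.   -0.02 -0.05] alt [-2.0000e-02  1.0000e-02  1.7995e+02]
```

```bash
python3 -m creep '0 0 0 0 0 0 0; 0 0 0 0 0 0 0; 0 0 0 0 0 0 0' >/dev/null; python3 go.py 592 -327 12 -0.46
```

```text
t 3.13 pos [ 579.1 -337.4  162.5] rot [ 3.14e+00  1.00e-03 -4.61e-01] F [-1.  -0.7 -0.5] w 85.9 q7 -0.07
shift/40 [ 0.175 -0.381  3.763] turn [ 0.06  0.04 -0.03] alt [ 6.0000e-02 -1.0000e-01  1.7997e+02]
```

```bash
python3 -m creep '0.175 -0.38 0.6 0 0 0 0; 0.175 -0.38 1.4 0 0 0 0; 0.175 -0.38 2.1 0 0 0 0; 0.175 -0.38 2.8 0 0 0 0; 0.175 -0.38 3.4 0 0 0 0; 0.175 -0.38 3.76 0 0 0 0; 0.175 -0.38 3.76 0 0 0 0;0.175 -0.38 3.76 0 0 0 0' ; python3 go.py 592 -327 12 -0.46
python3 - <<'E'
from fit import *
im=shot("scene")["img"];save("a1.png",cv2.resize(im[90:240,130:330],None,fx=4,fy=4,interpolation=cv2.INTER_CUBIC))
E
```

```text
clock: 3.8
eef_pos: [591.7, -327.9, 12.5]
tool_rot: [3.141, 0.0, -0.463]
force: [1.5, -0.1, 0.4]
width: 85.3
t 3.8 pos [ 591.7 -327.9   12.5] rot [ 3.141  0.    -0.463] F [ 1.5 -0.1  0.4] w 85.3 q7 -0.12
shift/40 [-0.005 -0.023  0.012] turn [ 0.04  0.03 -0.16] alt [ 4.0000e-02 -6.0000e-02  1.7984e+02]
```

View pics/a1.png

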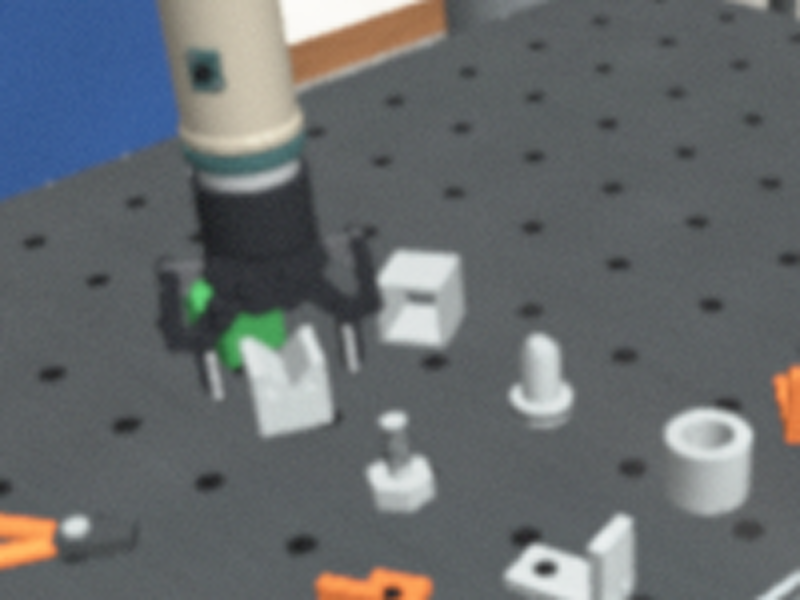

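```bash
python3 -m creep '0 0 0 0 0 0 0.3;0 0 0 0 0 0 0.6;0 0 0 0 0 0 0.8;0 0 0 0 0 0 1;0 0 0 0 0 0 1;0 0 0 0 0 0 1;0 0 0 0 0 0 1;0 0 0 0 0 0 1;0 0 0 0 0 0 1' ; python3 -m creep '0 0 -0.5 0 0 0 1; 0 0 -1 0 0 0 1;0 0 -1 0 0 0 1;0 0 -1 0 0 0 1'
python3 go.py 503.5 138.3 130 -0.033
python3 - <<'E'
from fit import *
im=shot("scene")["img"];save("a2.png",cv2.resize(im[90:240,130:330],None,fx=4,fy=4,interpolation=cv2.INTER_CUBIC))
E
```

```text
clock: 4.6
eef_pos: [592.9, -326.8, 14.0]
tool_rot: [3.141, -0.001, -0.461]
force: [-2.5, 1.9, 7.2]
width: 49.3
clock: 4.93
eef_pos: [593.1, -326.7, 52.8]
tool_rot: [-3.142, -0.002, -0.461]
force: [0.2, 0.6, -7.0]
width: 49.2
t 4.93 pos [ 593.1 -326.7   52.8] rot [-3.142e+00 -2.000e-03 -4.610e-01] F [ 0.2  0.6 -7. ] w 49.2 q7 -0.11
shift/40 [-7.172 -9.418 -1.942] turn [ 2.000e-02 -9.000e-02 -2.451e+01] alt [-1.3000e-01 -3.0000e-02  1.5549e+02]
```

View pics/a2.png

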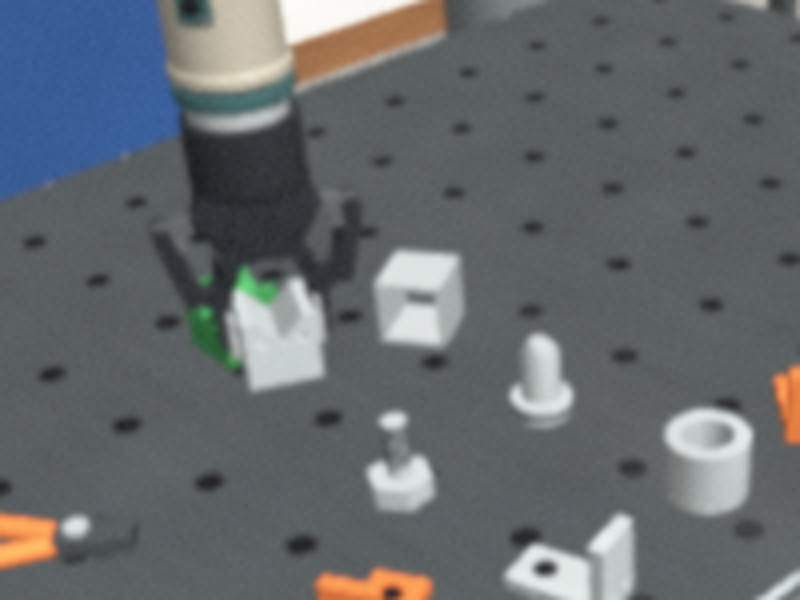

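```bash
python3 -m creep '0 0 -0.9 0 0 0 1; -0.3 -0.4 -1.7 0 0 0 1; -0.8 -1.05 -1.94 0 0 -4 1; -1.3 -1.71 -1.94 0 0 -8 1; -1.8 -2.36 -1.94 0 0 -12 1; -2.3 -3.02 -1.94 0 0 -16 1; -2.8 -3.68 -1.94 0 0 -20 1; -3.3 -4.33 -1.94 0 0 -24.5 1; -3.8 -5 -1.94 0 0 -24.5 1; -4.2 -5.5 -1.94 0 0 -24.5 1' ; python3 -m creep '0 0 0 0 0 0 1;0 0 0 0 0 0 1' >/dev/null; python3 go.py 503.5 138.3 130 -0.033
```

```text
clock: 5.82
eef_pos: [538.1, -51.4, 128.5]
tool_rot: [-3.14, 0.003, -0.031]
force: [-0.0, 0.5, -6.6]
width: 49.5
t 5.98 pos [538.7 -52.3 128.7] rot [-3.141e+00  3.000e-03 -2.900e-02] F [-0.5 -0.8 -6.7] w 49.3 q7 -0.19
shift/40 [-1.016 -4.738 -0.023] turn [-0.06  0.17  0.24] alt [-2.6000e-01 -9.0000e-02 -1.7976e+02]
```

```bash
python3 -m creep '-0.15 -0.7 0 0 0 0 1; -0.35 -1.6 0 0 0 0 1; -0.55 -2.5 0 0 0 0 1; -0.75 -3.4 0 0 0 0 1; -0.92 -4.3 0 0 0 0 1; -1.02 -4.74 0 0 0 0 1; -1.02 -4.74 0 0 0 0 1;-1.02 -4.74 0 0 0 0 1;-1.02 -4.74 0 0 0 0 1' >/dev/null; python3 go.py 503.5 138.3 22 -0.033
python3 - <<'E'
from fit import *
im=shot("scene")["img"];save("a3.png",cv2.resize(im[150:350,270:470],None,fx=3,fy=3,interpolation=cv2.INTER_CUBIC))
im=shot("top")["img"];save("a3t.png",cv2.resize(im[130:280,80:230],None,fx=4,fy=4,interpolation=cv2.INTER_CUBIC))
E
```

```text
t 6.73 pos [505.6 133.9 129.2] rot [ 3.14e+00  1.00e-03 -3.50e-02] F [-0.1  0.3 -6.5] w 49.4 q7 -0.53
shift/40 [-0.053 -0.114  2.68 ] turn [ 0.12  0.06 -0.14] alt [ 1.0000e-01 -1.8000e-01  1.7986e+02]
```

View pics/a3.png

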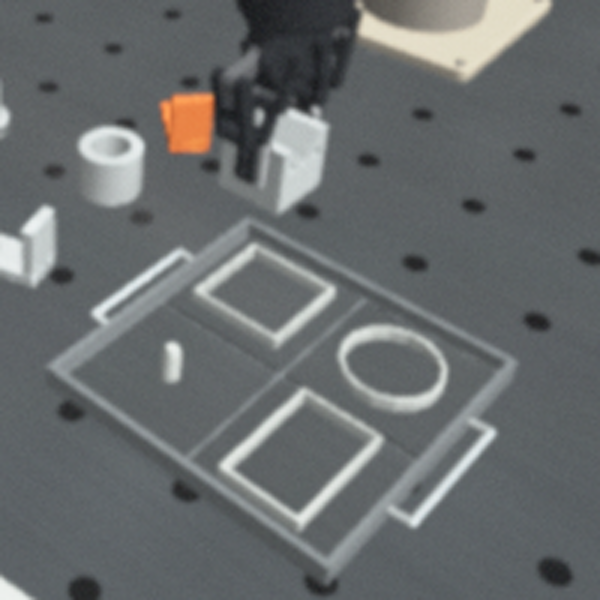

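View pics/a3t.png

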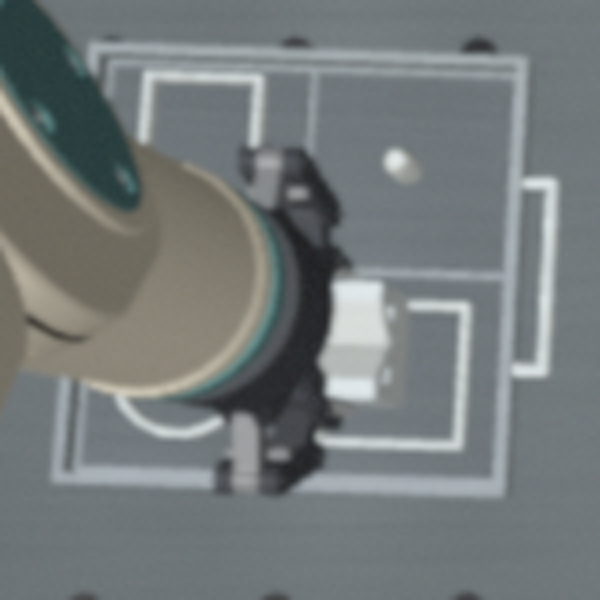

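```bash
python3 -m creep '-0.05 -0.11 0.5 0 0 0 1; -0.05 -0.11 1.1 0 0 0 1; -0.05 -0.11 1.6 0 0 0 1; -0.05 -0.11 2 0 0 0 1; -0.05 -0.11 2.3 0 0 0 1; -0.05 -0.11 2.5 0 0 0 1;-0.05 -0.11 2.6 0 0 0 1;-0.05 -0.11 2.66 0 0 0 1;-0.05 -0.11 2.66 0 0 0 1;-0.05 -0.11 2.66 0 0 0 1'; python3 go.py 503.5 138.3 22 -0.033
python3 - <<'E'
from fit import *
im=shot("scene")["img"];save("a4.png",cv2.resize(im[200:350,270:470],None,fx=4,fy=4,interpolation=cv2.INTER_CUBIC))
E
```

```text
clock: 7.67
eef_pos: [504.2, 140.5, 24.1]
tool_rot: [-3.141, -0.001, -0.034]
force: [1.2, 0.4, -6.6]
width: 49.4
t 7.67 pos [504.2 140.5  24.1] rot [-3.141e+00 -1.000e-03 -3.400e-02] F [ 1.2  0.4 -6.6] w 49.4 q7 -0.58
shift/40 [-0.017  0.055  0.054] turn [-0.02 -0.07 -0.04] alt [-1.0000e-01  3.0000e-02  1.7996e+02]
```

View pics/a4.png

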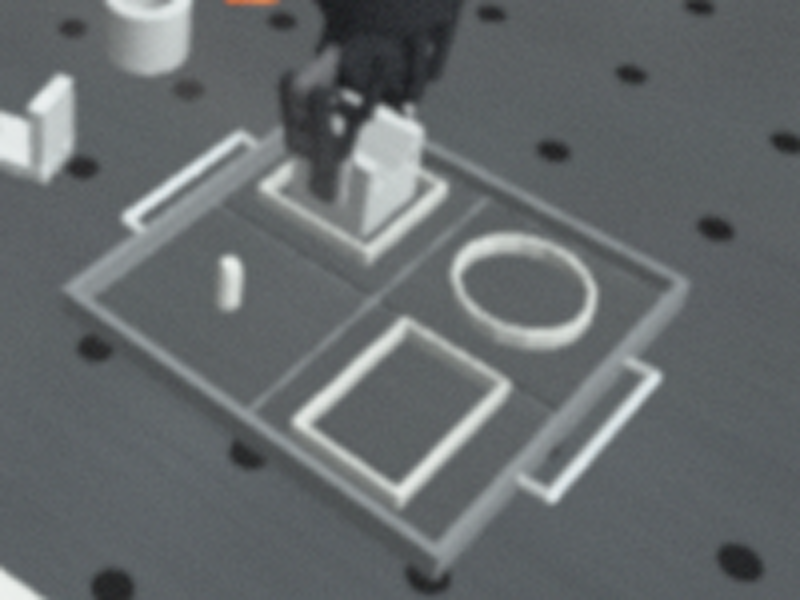

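```bash
python3 -m creep '0 0.03 0.04 0 0 0 1;0 0.03 0.06 0 0 0 1;0 0.03 0.06 0 0 0 1'; python3 -m creep '0 0 0 0 0 0 0.3;0 0 0 0 0 0 0.2;0 0 0 0 0 0 0;0 0 0 0 0 0 0;0 0 0 0 0 0 0;0 0 0 0 0 0 0';python3 -m creep '0 0 -0.6 0 0 0 0;0 0 -1.5 0 0 0 0;0 0 -2.4 0 0 0 0;0 0 -3.2 0 0 0 0;0 0 -3.2 0 0 0 0'; python3 go.py 470.7 -194.9 130 -0.033
python3 - <<'E'
from fit import *
im=shot("scene")["img"];save("a5.png",cv2.resize(im[200:350,270:470],None,fx=4,fy=4,interpolation=cv2.INTER_CUBIC))
E
```

```text
clock: 7.97
eef_pos: [504.1, 139.2, 22.0]
tool_rot: [3.142, -0.001, -0.034]
force: [-0.3, -1.6, -0.5]
width: 49.1
clock: 8.47
eef_pos: [503.7, 139.4, 21.2]
tool_rot: [-3.142, -0.0, -0.033]
force: [0.1, -0.2, 0.1]
width: 85.3
clock: 8.88
eef_pos: [507.3, 140.7, 154.8]
tool_rot: [-3.138, -0.01, -0.033]
force: [0.1, 0.1, -0.4]
width: 85.6
t 8.88 pos [507.3 140.7 154.8] rot [-3.138 -0.01  -0.033] F [ 0.1  0.1 -0.4] w 85.6 q7 -0.53
shift/40 [-0.639  8.417  0.583] turn [-0.21 -0.58 -0.02] alt [ -0.91   0.33 179.97]
```

View pics/a5.png

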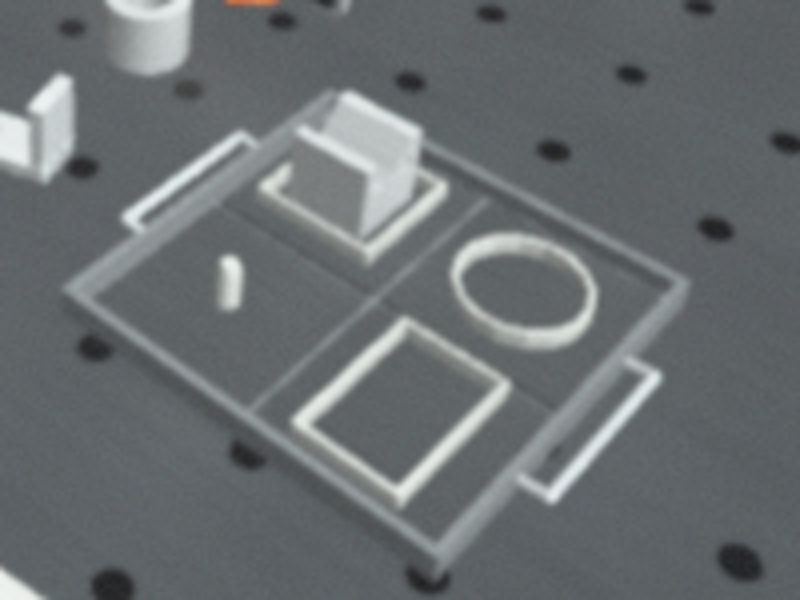

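V-block is seated in the square pocket (about (360,170) in this crop). Next the pin.

```bash
python3 -m creep '-0.06 0.8 0.05 0 0 0 0; -0.12 1.7 0.1 0 0 0 0; -0.2 2.6 0.2 0 0 0 0; -0.27 3.5 0.25 0 0 0 0; -0.33 4.4 0.3 0 0 0 0; -0.4 5.3 0.4 0 0 0 0; -0.47 6.2 0.45 0 0 0 0; -0.53 7.1 0.5 0 0 0 0; -0.6 8 0.58 0 0 0 0; -0.64 8.42 0.58 0 0 0 0'; python3 -m creep '0 0 0 0 0 0 0;0 0 0 0 0 0 0;0 0 0 0 0 0 0' >/dev/null;  python3 go.py 470.7 -194.9 18 -0.033
```

```text
clock: 9.77
eef_pos: [464.3, -201.6, 124.2]
tool_rot: [3.14, 0.003, -0.039]
force: [-0.1, 0.3, -0.1]
width: 85.7
t 10.02 pos [ 466.5 -195.   125.3] rot [-3.14e+00  1.00e-03 -3.20e-02] F [-0.1  1.9  0. ] w 85.1 q7 0.07
shift/40 [ 1.070e-01 -1.000e-03  2.682e+00] turn [-0.09  0.06  0.06] alt [-1.0000e-01 -1.3000e-01 -1.7994e+02]
```

```bash
python3 -m creep '0.107 0 0.3 0 0 0 0; 0.107 0 1 0 0 0 0; 0.107 0 1.7 0 0 0 0; 0.107 0 2.3 0 0 0 0; 0.107 0 2.66 0 0 0 0; 0.107 0 2.66 0 0 0 0; 0.107 0 2.66 0 0 0 0;0.107 0 2.66 0 0 0 0';python3 -m creep '0 0 0 0 0 0 0.3;0 0 0 0 0 0 0.6;0 0 0 0 0 0 0.8;0 0 0 0 0 0 1;0 0 0 0 0 0 1;0 0 0 0 0 0 1;0 0 0 0 0 0 1;0 0 0 0 0 0 1;0 0 0 0 0 0 1;0 0 0 0 0 0 1'
python3 - <<'E'
from fit import *
im=shot("scene")["img"];save("b1.png",cv2.resize(im[110:260,200:400],None,fx=4,fy=4,interpolation=cv2.INTER_CUBIC))
E
```

```text
clock: 10.68
eef_pos: [471.9, -195.7, 19.9]
tool_rot: [-3.141, -0.001, -0.032]
force: [-0.0, -0.2, -0.0]
width: 85.5
clock: 11.52
eef_pos: [471.5, -196.8, 20.3]
tool_rot: [3.141, -0.001, -0.033]
force: [-1.3, -0.5, 6.0]
width: 26.2
```

View pics/b1.png

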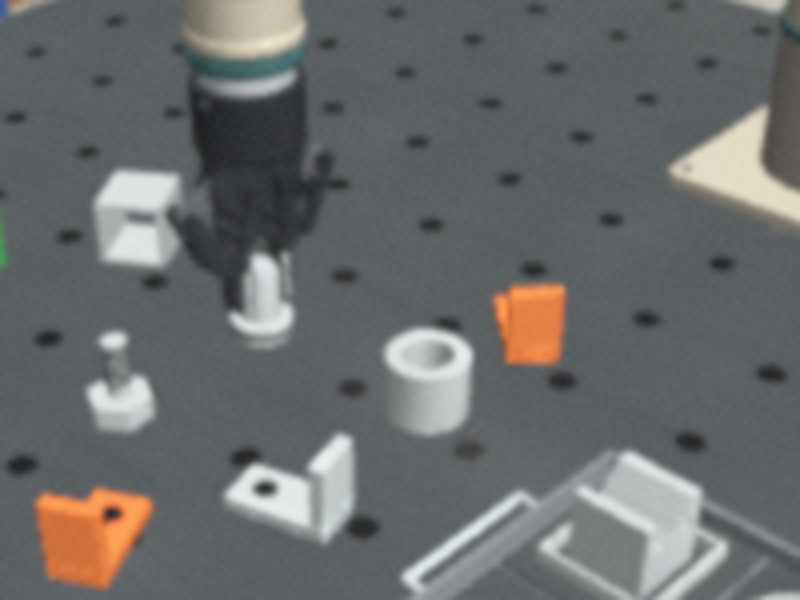

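```bash
python3 -m creep '0 0 0 0 0 0 0.4;0 0 0 0 0 0 0.4;0 0 0 0 0 0 0.4;0 0 0.1 0 0 0 0.4;0 0 0.1 0 0 0 0.4;0 0 0.1 0 0 0 0.4'; python3 -m creep '0 0 0 0 0 0 0.5;0 0 0 0 0 0 0.6;0 0 0 0 0 0 1;0 0 0 0 0 0 1;0 0 0 0 0 0 1;0 0 0 0 0 0 1;0 0 0 0 0 0 1;0 0 0 0 0 0 1';  python3 -m creep '0 0 -0.4 0 0 0 1;0 0 -1 0 0 0 1;0 0 -1 0 0 0 1'
python3 go.py 507.3 248.1 130 -0.033
python3 - <<'E'
from fit import *
im=shot("scene")["img"];save("b2.png",cv2.resize(im[110:260,200:400],None,fx=4,fy=4,interpolation=cv2.INTER_CUBIC))
E
```

```text
clock: 12.07
eef_pos: [470.8, -196.5, 15.2]
tool_rot: [-3.141, 0.001, -0.033]
force: [0.1, -1.1, 0.3]
width: 51.0
clock: 12.73
eef_pos: [471.3, -196.6, 15.8]
tool_rot: [3.141, -0.0, -0.033]
force: [-1.0, 0.2, 3.7]
width: 26.8
clock: 12.98
eef_pos: [472.6, -197.2, 57.9]
tool_rot: [3.14, -0.004, -0.033]
force: [0.6, 1.2, -3.0]
width: 26.5
t 12.98 pos [ 472.6 -197.2   57.9] rot [ 3.14  -0.004 -0.033] F [ 0.6  1.2 -3. ] w 26.5 q7 0.02
shift/40 [  0.502 -11.152  -1.814] turn [ 0.06 -0.22 -0.03] alt [-3.5000e-01 -1.0000e-01  1.7997e+02]
```

View pics/b2.png

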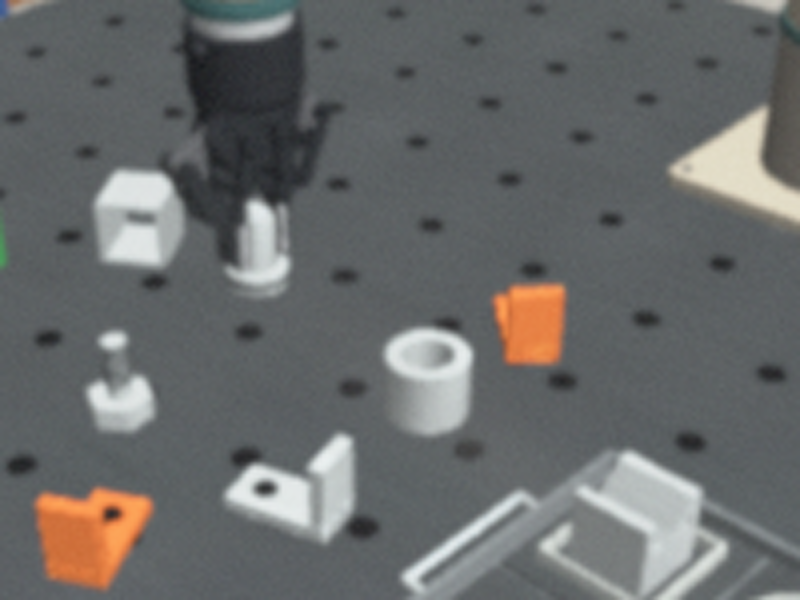

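```bash
python3 -m creep '0 -0.1 -0.8 0 0 0 1; 0.03 -0.6 -1.6 0 0 0 1; 0.06 -1.3 -1.81 0 0 0 1; 0.1 -2.1 -1.81 0 0 0 1; 0.14 -3 -1.81 0 0 0 1; 0.18 -3.9 -1.81 0 0 0 1; 0.22 -4.8 -1.81 0 0 0 1; 0.26 -5.7 -1.81 0 0 0 1; 0.3 -6.6 -1.81 0 0 0 1; 0.34 -7.5 -1.81 0 0 0 1'; python3 -m creep '0.04 -0.9 0 0 0 0 1; 0.08 -1.8 0 0 0 0 1; 0.12 -2.6 0 0 0 0 1; 0.14 -3.2 0 0 0 0 1; 0.16 -3.65 0 0 0 0 1; 0.16 -3.65 0 0 0 0 1; 0.16 -3.65 0 0 0 0 1; 0.16 -3.65 0 0 0 0 1;0.16 -3.65 0 0 0 0 1';python3 go.py 507.3 248.1 24 -0.033
```

```text
clock: 13.87
eef_pos: [493.6, 104.1, 126.6]
tool_rot: [3.141, 0.002, -0.033]
force: [-0.4, 0.3, -3.5]
width: 26.4
clock: 14.62
eef_pos: [505.6, 246.4, 127.1]
tool_rot: [3.139, 0.001, -0.035]
force: [-0.8, 0.2, -3.1]
width: 26.1
t 14.62 pos [505.6 246.4 127.1] rot [ 3.139e+00  1.000e-03 -3.500e-02] F [-0.8  0.2 -3.1] w 26.1 q7 -0.69
shift/40 [ 0.044 -0.048  2.578] turn [ 0.12  0.08 -0.13] alt [ 1.2000e-01 -1.9000e-01  1.7987e+02]
```

```bash
python3 -m creep '0.04 -0.05 0.5 0 0 0 1; 0.04 -0.05 1.1 0 0 0 1; 0.04 -0.05 1.6 0 0 0 1; 0.04 -0.05 2 0 0 0 1; 0.04 -0.05 2.3 0 0 0 1; 0.04 -0.05 2.45 0 0 0 1;0.04 -0.05 2.53 0 0 0 1;0.04 -0.05 2.53 0 0 0 1;0.04 -0.05 2.53 0 0 0 1'; python3 go.py 507.3 248.1 24 -0.033
python3 - <<'E'
from fit import *
im=shot("scene")["img"];save("b4.png",cv2.resize(im[200:350,270:470],None,fx=4,fy=4,interpolation=cv2.INTER_CUBIC))
E
```

```text
clock: 15.37
eef_pos: [508.2, 250.6, 27.4]
tool_rot: [-3.141, -0.001, -0.034]
force: [-0.1, 0.2, -2.5]
width: 26.4
t 15.37 pos [508.2 250.6  27.4] rot [-3.141e+00 -1.000e-03 -3.400e-02] F [-0.1  0.2 -2.5] w 26.4 q7 -0.73
shift/40 [-0.019  0.062  0.085] turn [-0.03 -0.06 -0.03] alt [-1.0000e-01  5.0000e-02  1.7997e+02]
```

View pics/b4.png

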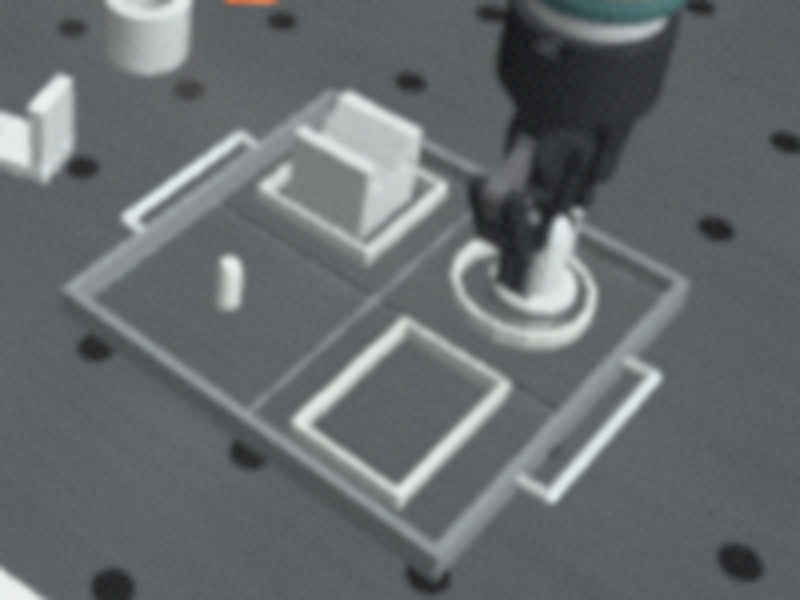

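```bash
python3 -m creep '0 0.03 0.05 0 0 0 1;0 0.03 0.09 0 0 0 1;0 0.03 0.09 0 0 0 1;0 0.03 0.09 0 0 0 1'; python3 -m creep '0 0 0 0 0 0 0.6;0 0 0 0 0 0 0.5;0 0 0 0 0 0 0.4;0 0 0 0 0 0 0.4;0 0 0 0 0 0 0.4';python3 -m creep '0 0 -0.6 0 0 0 0.4;0 0 -1.5 0 0 0 0.4;0 0 -2.4 0 0 0 0;0 0 -3.2 0 0 0 0;0 0 -3.2 0 0 0 0'; python3 go.py 464.5 -48 120 -0.033
python3 - <<'E'
from fit import *
im=shot("scene")["img"];save("b5.png",cv2.resize(im[200:350,270:470],None,fx=4,fy=4,interpolation=cv2.INTER_CUBIC))
E
```

```text
clock: 15.75
eef_pos: [508.1, 249.2, 23.8]
tool_rot: [-3.141, -0.001, -0.034]
force: [-0.6, -1.4, 3.7]
width: 26.4
clock: 16.17
eef_pos: [507.5, 249.3, 23.2]
tool_rot: [-3.142, 0.0, -0.033]
force: [-0.5, 0.7, -0.1]
width: 51.1
clock: 16.58
eef_pos: [511.2, 251.4, 157.3]
tool_rot: [-3.136, -0.01, -0.034]
force: [0.1, 1.0, 0.1]
width: 84.3
t 16.58 pos [511.2 251.4 157.3] rot [-3.136 -0.01  -0.034] F [0.1 1.  0.1] w 84.3 q7 -0.69
shift/40 [-0.924  7.525  0.88 ] turn [-0.34 -0.56 -0.03] alt [ -0.88   0.53 179.97]
```

View pics/b5.png

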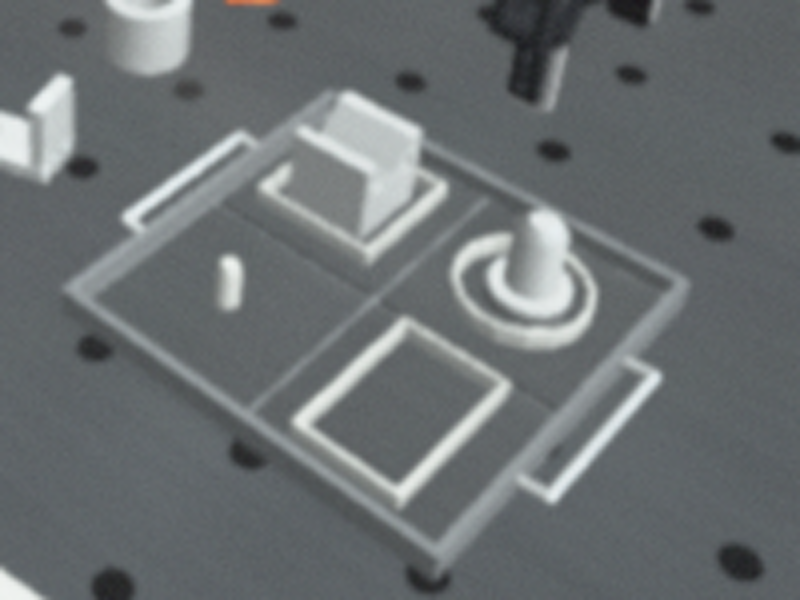

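The pin is standing inside the cup, centred near (530,285) in the crop. Next the riser.

```bash
python3 -m creep '-0.1 0.8 0.08 0 0 0 0; -0.2 1.7 0.2 0 0 0 0; -0.32 2.6 0.3 0 0 0 0; -0.43 3.5 0.4 0 0 0 0; -0.54 4.4 0.5 0 0 0 0; -0.65 5.3 0.6 0 0 0 0; -0.76 6.2 0.7 0 0 0 0; -0.87 7 0.8 0 0 0 0; -0.92 7.52 0.88 0 0 0 0; -0.92 7.52 0.88 0 0 0 0';python3 -m creep '0 0 0 0 0 0 0;0 0 0 0 0 0 0;0 0 0 0 0 0 0' >/dev/null;  python3 go.py 464.5 -48 12 -0.033
```

```text
clock: 17.47
eef_pos: [457.9, -55.7, 114.3]
tool_rot: [3.139, 0.005, -0.041]
force: [0.1, -0.1, 0.3]
width: 85.3
t 17.72 pos [460.9 -48.7 115.7] rot [-3.141  0.    -0.031] F [-0.1  0.6  0.3] w 85.7 q7 -0.22
shift/40 [ 0.09  -0.018  2.593] turn [-0.05  0.01  0.11] alt [-2.0000e-02 -8.0000e-02 -1.7989e+02]
```

```bash
python3 -m creep '0.09 -0.02 0.3 0 0 0 0; 0.09 -0.02 1 0 0 0 0; 0.09 -0.02 1.7 0 0 0 0; 0.09 -0.02 2.3 0 0 0 0; 0.09 -0.02 2.57 0 0 0 0; 0.09 -0.02 2.57 0 0 0 0; 0.09 -0.02 2.57 0 0 0 0;0.09 -0.02 2.57 0 0 0 0';python3 -m creep '0 0 0 0 0 0 0.2;0 0 0 0 0 0 0.3;0 0 0 0 0 0 0.5;0 0 0 0 0 0 1;0 0 0 0 0 0 1;0 0 0 0 0 0 1;0 0 0 0 0 0 1;0 0 0 0 0 0 1;0 0 0 0 0 0 1' ;python3 -m creep '0 0 -0.4 0 0 0 1;0 0 -1 0 0 0 1;0 0 -1 0 0 0 1;0 0 -1 0 0 0 1'
python3 go.py 613.5 134.8 135 -0.033
python3 - <<'E'
from fit import *
im=shot("scene")["img"];save("c1.png",cv2.resize(im[110:260,200:400],None,fx=4,fy=4,interpolation=cv2.INTER_CUBIC))
E
```

```text
clock: 18.38
eef_pos: [465.2, -48.7, 13.8]
tool_rot: [-3.141, -0.002, -0.032]
force: [0.0, -0.8, -0.3]
width: 85.5
clock: 19.13
eef_pos: [465.2, -49.5, 14.6]
tool_rot: [3.141, -0.002, -0.034]
force: [-1.3, 1.1, 9.6]
width: 54.2
clock: 19.47
eef_pos: [465.3, -49.7, 54.1]
tool_rot: [-3.141, -0.003, -0.034]
force: [0.9, -0.2, -4.1]
width: 54.4
t 19.47 pos [465.3 -49.7  54.1] rot [-3.141e+00 -3.000e-03 -3.400e-02] F [ 0.9 -0.2 -4.1] w 54.4 q7 -0.43
shift/40 [ 3.553 -4.736 -2.011] turn [-0.01 -0.16 -0.06] alt [-2.6000e-01  2.0000e-02  1.7994e+02]
```

View pics/c1.png

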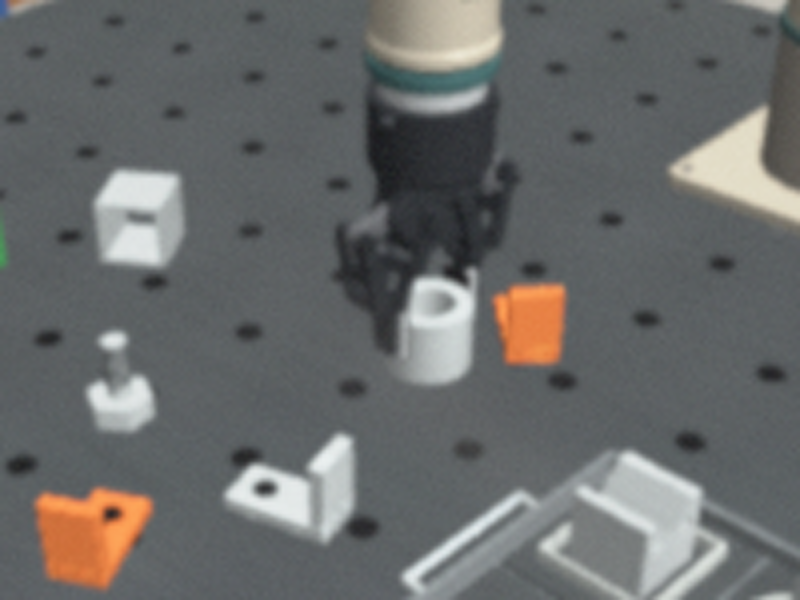

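Riser held upright (crop (430,330)). Carrying it to the post.

```bash
python3 -m creep '0 0 -0.8 0 0 0 1; 0.2 -0.3 -1.6 0 0 0 1; 0.6 -0.8 -2.01 0 0 0 1; 1.1 -1.47 -2.01 0 0 0 1; 1.6 -2.13 -2.01 0 0 0 1; 2.1 -2.8 -2.01 0 0 0 1; 2.6 -3.47 -2.01 0 0 0 1; 3.1 -4.13 -2.01 0 0 0 1; 3.45 -4.6 -2.01 0 0 0 1; 3.55 -4.74 -2.01 0 0 0 1'; python3 -m creep '0 0 0 0 0 0 1;0 0 0 0 0 0 1;0 0 0 0 0 0 1' >/dev/null;python3 go.py 613.5 134.8 23 -0.033
```

```text
clock: 20.35
eef_pos: [613.9, 140.6, 131.8]
tool_rot: [-3.138, -0.0, -0.029]
force: [0.3, 1.3, -4.0]
width: 54.5
t 20.6 pos [611.1 133.  132.3] rot [ 3.139e+00  3.000e-03 -3.500e-02] F [ 0.2 -0.6 -4.1] w 54.6 q7 -0.57
shift/40 [ 0.067 -0.054  2.733] turn [ 0.15  0.18 -0.1 ] alt [  0.28  -0.24 179.9 ]
```

```bash
python3 -m creep '0.067 -0.04 0.5 0 0 0 1; 0.067 -0.04 1.1 0 0 0 1; 0.067 -0.04 1.6 0 0 0 1; 0.067 -0.04 1.9 0 0 0 1; 0.067 -0.04 2.2 0 0 0 1; 0.067 -0.03 2.4 0 0 0 1;0.067 -0.03 2.6 0 0 0 1;0.067 -0.03 2.66 0 0 0 1;0.067 -0.03 2.66 0 0 0 1'; python3 go.py 613.5 134.8 22.5 -0.033
python3 - <<'E'
from fit import *
im=shot("scene")["img"];save("c4.png",cv2.resize(im[200:350,270:470],None,fx=4,fy=4,interpolation=cv2.INTER_CUBIC))
E
```

```text
clock: 21.35
eef_pos: [615.2, 136.3, 26.9]
tool_rot: [3.141, 0.0, -0.033]
force: [-0.0, 0.5, -3.2]
width: 54.7
t 21.35 pos [615.2 136.3  26.9] rot [ 3.141  0.    -0.033] F [-0.   0.5 -3.2] w 54.7 q7 -0.62
shift/40 [-0.041  0.038  0.11 ] turn [ 0.01  0.02 -0.02] alt [ 4.0000e-02 -2.0000e-02  1.7998e+02]
```

View pics/c4.png

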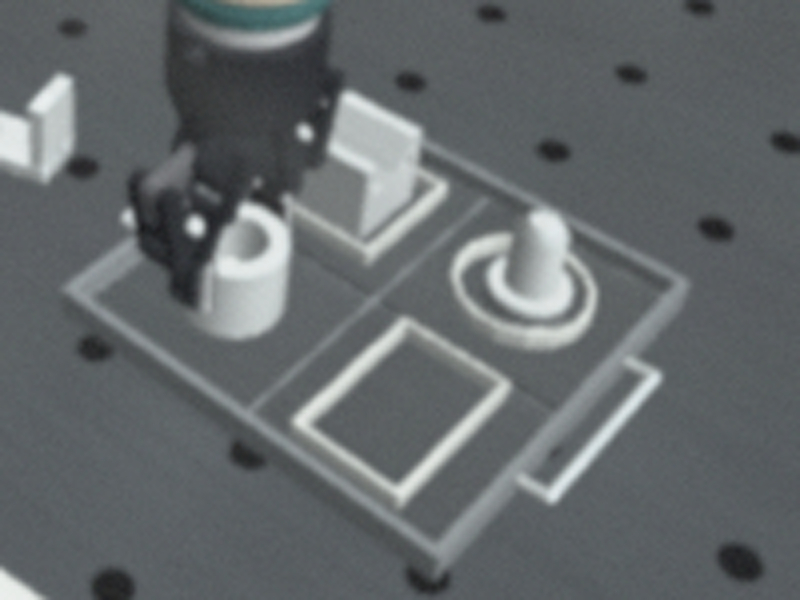

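```bash
python3 -m creep '-0.04 0.04 0.06 0 0 0 1;-0.04 0.04 0.11 0 0 0 1;-0.04 0.04 0.11 0 0 0 1;-0.04 0.04 0.11 0 0 0 1'; python3 -m creep '0 0 0 0 0 0 0.3;0 0 0 0 0 0 0.2;0 0 0 0 0 0 0.1;0 0 0 0 0 0 0;0 0 0 0 0 0 0;0 0 0 0 0 0 0';python3 -m creep '0 0 -0.6 0 0 0 0;0 0 -1.5 0 0 0 0;0 0 -2.4 0 0 0 0;0 0 -3 0 0 0 0;0 0 -3 0 0 0 0'; python3 go.py 590.8 -16 120 -1.35
python3 - <<'E'
from fit import *
im=shot("scene")["img"];save("c5.png",cv2.resize(im[200:350,270:470],None,fx=4,fy=4,interpolation=cv2.INTER_CUBIC))
E
```

```text
clock: 21.73
eef_pos: [613.8, 134.8, 23.0]
tool_rot: [3.142, -0.0, -0.033]
force: [0.7, 0.3, -3.7]
width: 54.3
clock: 22.23
eef_pos: [613.9, 134.9, 23.0]
tool_rot: [-3.141, -0.0, -0.033]
force: [0.3, 1.0, 1.2]
width: 85.5
clock: 22.65
eef_pos: [617.3, 136.2, 148.7]
tool_rot: [-3.138, -0.01, -0.033]
force: [0.2, 0.7, 0.5]
width: 85.3
t 22.65 pos [617.3 136.2 148.7] rot [-3.138 -0.01  -0.033] F [0.2 0.7 0.5] w 85.3 q7 -0.56
shift/40 [-0.543  3.827  0.7  ] turn [-0.53 -0.37 75.43] alt [   0.39   -0.57 -104.57]
```

View pics/c5.png

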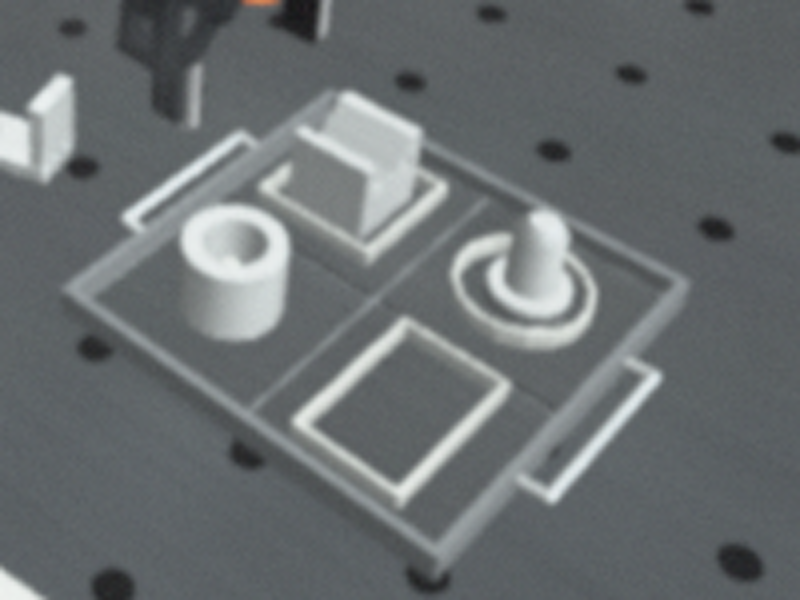

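```bash
python3 -m creep '-0.05 0.4 0.05 0 0 7 0; -0.1 0.8 0.1 0 0 14 0; -0.16 1.2 0.2 0 0 21 0; -0.22 1.6 0.3 0 0 28 0; -0.28 2 0.4 0 0 35 0; -0.35 2.4 0.45 0 0 42 0; -0.4 2.8 0.5 0 0 49 0; -0.46 3.2 0.6 0 0 56 0; -0.5 3.6 0.7 0 0 63 0; -0.54 3.83 0.7 0 0 70 0'; python3 -m creep '0 0 0 0 0 5.4 0;0 0 0 0 0 5.4 0;0 0 0 0 0 5.4 0;0 0 0 0 0 5.4 0' >/dev/null; python3 go.py 590.8 -16 16 -1.35
python3 - <<'E'
from fit import *
im=shot("scene")["img"];save("d1.png",cv2.resize(im[140:290,200:400],None,fx=4,fy=4,interpolation=cv2.INTER_CUBIC))
E
```

```text
clock: 23.53
eef_pos: [585.1, -20.3, 112.7]
tool_rot: [3.137, -0.0, -1.263]
force: [0.1, -0.4, -0.4]
width: 85.4
t 23.87 pos [586.6 -16.9 114.1] rot [ 3.141e+00  1.000e-03 -1.346e+00] F [ 0.6  0.5 -0.4] w 85.8 q7 -1.35
shift/40 [ 0.004 -0.109  2.453] turn [0.06 0.03 0.24] alt [-5.0000e-02  9.0000e-02 -1.7976e+02]
```

View pics/d1.png

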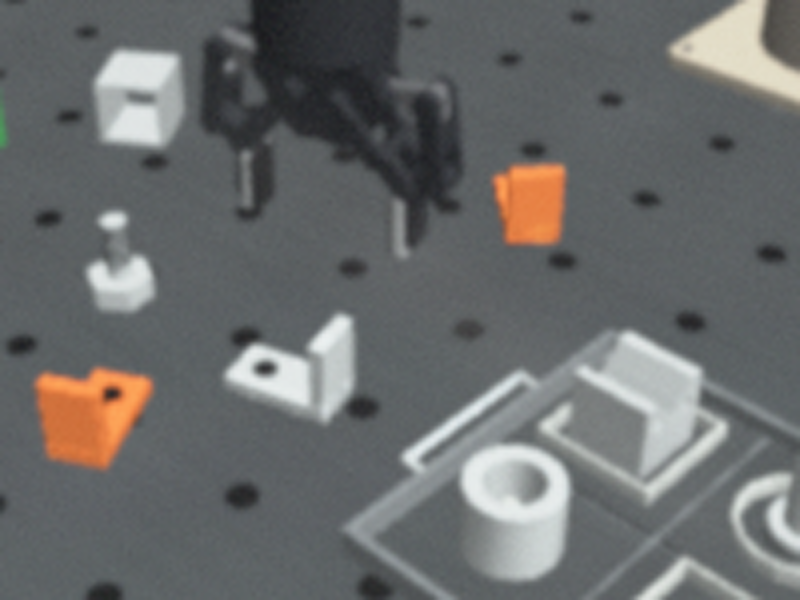

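```bash
python3 -m creep '0 -0.1 0.4 0 0 0 0;0 -0.1 1 0 0 0 0;0 -0.1 1.6 0 0 0 0.2;0 -0.1 2.1 0 0 0 0.3;0 -0.1 2.42 0 0 0 0.3;0 -0.1 2.42 0 0 0 0.3;0 -0.1 2.42 0 0 0 0.3;0 -0.1 2.42 0 0 0 0.3'; python3 go.py 590.8 -16 16 -1.35
python3 - <<'E'
from fit import *
im=shot("scene")["img"];save("d2.png",cv2.resize(im[140:290,200:400],None,fx=4,fy=4,interpolation=cv2.INTER_CUBIC))
E
```

```text
clock: 24.58
eef_pos: [591.8, -16.6, 18.9]
tool_rot: [-3.14, -0.0, -1.349]
force: [-0.4, 0.1, 0.0]
width: 59.9
t 24.58 pos [591.8 -16.6  18.9] rot [-3.14  -0.    -1.349] F [-0.4  0.1  0. ] w 59.9 q7 -1.35
shift/40 [-0.02   0.021  0.074] turn [-0.1  -0.02  0.07] alt [ 3.0000e-02 -1.6000e-01 -1.7993e+02]
```

View pics/d2.png

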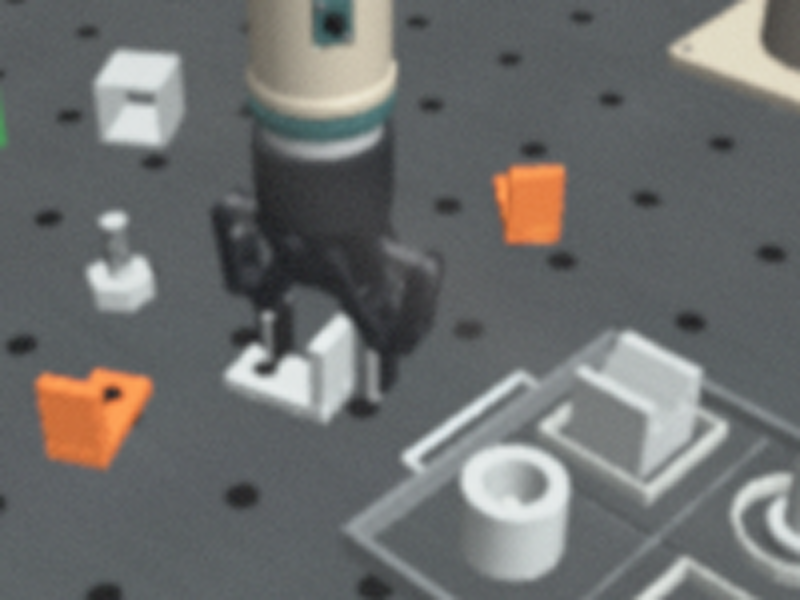

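```bash
python3 -m creep '0 0 0.05 0 0 0 0.5;0 0 0.05 0 0 0 0.6;0 0 0.05 0 0 0 0.7;0 0 0.05 0 0 0 0.8;0 0 0.05 0 0 0 0.9;0 0 0.05 0 0 0 1;0 0 0.05 0 0 0 1;0 0 0.05 0 0 0 1;0 0 0.05 0 0 0 1;0 0 0.05 0 0 0 1'; python3 -m creep '0 0 0 0 0 0 1;0 0 0 0 0 0 1;0 0 0 0 0 0 1';python3 go.py 590.8 -16 16 -1.35; python3 -m creep '0 0 -0.3 0 0 0 1;0 0 -0.6 0 0 0 1;0 0 -1 0 0 0 1;0 0 -1 0 0 0 1;0 0 -1 0 0 0 1'
python3 - <<'E'
from fit import *
im=shot("scene")["img"];save("d3.png",cv2.resize(im[140:290,200:400],None,fx=4,fy=4,interpolation=cv2.INTER_CUBIC))
E
```

```text
clock: 25.47
eef_pos: [591.2, -16.6, 16.4]
tool_rot: [-3.141, -0.0, -1.349]
force: [-0.7, 1.0, 6.4]
width: 9.8
clock: 25.72
eef_pos: [591.2, -16.5, 16.4]
tool_rot: [-3.141, 0.0, -1.349]
force: [-0.1, 0.5, 6.0]
width: 9.4
t 25.72 pos [591.2 -16.5  16.4] rot [-3.141  0.    -1.349] F [-0.1  0.5  6. ] w 9.4 q7 -1.35
shift/40 [-0.015  0.007  0.01 ] turn [-0.04  0.    0.05] alt [-0.0000e+00 -6.0000e-02 -1.7995e+02]
clock: 26.13
eef_pos: [591.8, -16.8, 57.1]
tool_rot: [-3.139, -0.001, -1.349]
force: [-0.7, -0.3, -2.5]
width: 9.5
```

View pics/d3.png

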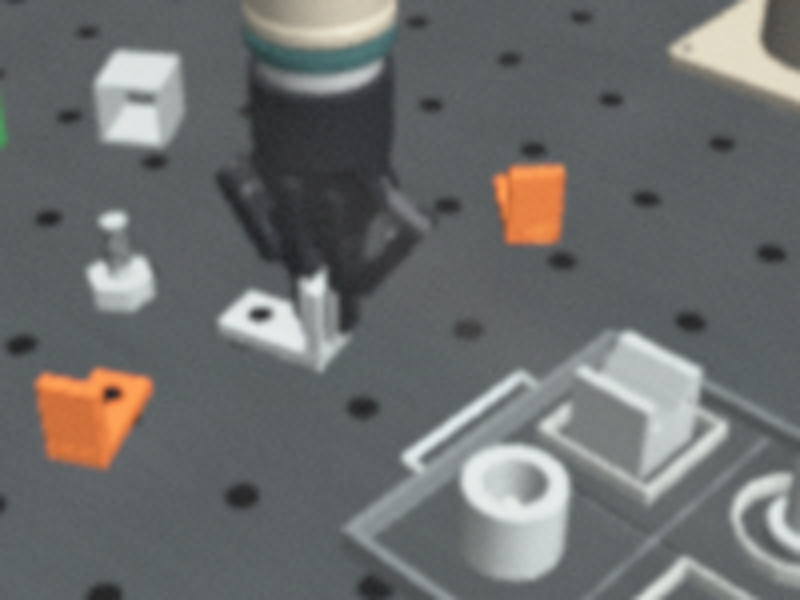

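```bash
python3 -m creep '0 0 -0.8 0 0 0 1;0 0 -1.6 0 0 0 1;0 0 -1.9 0 0 0 1;0 0 -1.9 0 0 0 1' >/dev/null; python3 go.py 587.2 245.6 135 -0.033
```

```text
t 26.52 pos [592.8 -16.8 134.4] rot [-3.137e+00 -1.000e-03 -1.349e+00] F [ 0.9 -0.8 -2.5] w 9.0 q7 -1.35
shift/40 [-6.43  -1.304 -0.016] turn [ -0.2   -0.24 -75.43] alt [ -0.26   0.21 104.57]
```

```bash
python3 -m creep '-0.4 -0.08 0 0 0 -5 1; -1 -0.2 0 0 0 -12 1; -1.65 -0.33 0 0 0 -19 1; -2.3 -0.47 0 0 0 -26 1; -2.95 -0.6 0 0 0 -33 1; -3.6 -0.73 0 0 0 -40 1; -4.25 -0.86 0 0 0 -47 1; -4.9 -1 0 0 0 -54 1; -5.55 -1.12 0 0 0 -61 1; -6.1 -1.24 0 0 0 -68 1'; python3 -m creep '-0.07 -0.3 0 0 0 -5 1;-0.07 -0.34 0 0 0 -7.4 1;-0.07 -0.34 0 0 0 -7.4 1;-0.07 -0.34 0 0 0 -7.4 1;-0.07 -0.34 0 0 0 -7.4 1'; python3 go.py 587.2 245.6 25 -0.033
python3 - <<'E'
from fit import *
im=shot("scene")["img"];save("d4.png",cv2.resize(im[200:350,270:470],None,fx=4,fy=4,interpolation=cv2.INTER_CUBIC))
E
```

```text
clock: 27.35
eef_pos: [583.7, 234.1, 129.6]
tool_rot: [3.141, 0.004, -0.155]
force: [0.3, 0.1, -1.8]
width: 9.2
clock: 27.77
eef_pos: [584.6, 244.6, 130.6]
tool_rot: [3.14, 0.002, -0.036]
force: [0.0, 0.4, -3.0]
width: 9.5
t 27.77 pos [584.6 244.6 130.6] rot [ 3.14e+00  2.00e-03 -3.60e-02] F [ 0.   0.4 -3. ] w 9.5 q7 -0.74
shift/40 [ 0.069 -0.033  2.64 ] turn [ 0.11  0.12 -0.15] alt [ 1.8000e-01 -1.7000e-01  1.7984e+02]
```

View pics/d4.png

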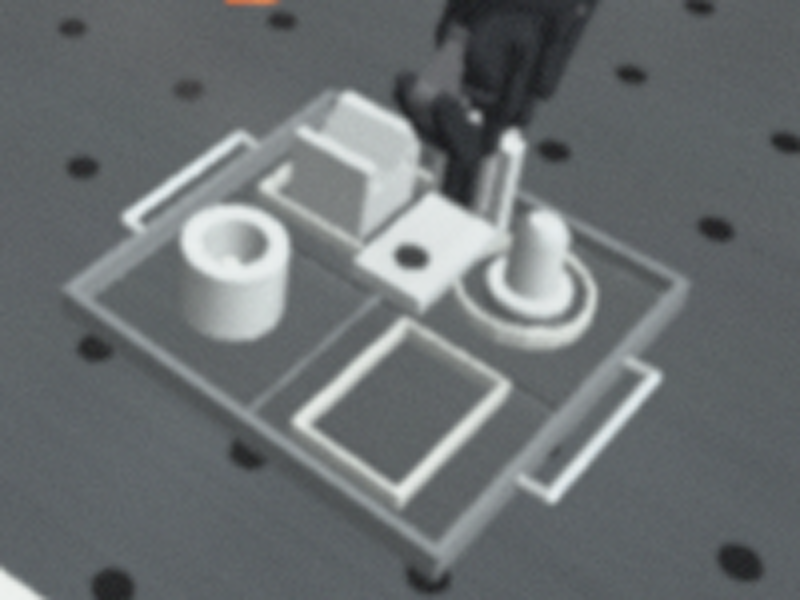

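```bash
python3 -m creep '0.06 -0.02 0.5 0 0 0 1; 0.06 -0.02 1.1 0 0 0 1; 0.06 -0.02 1.6 0 0 0 1; 0.06 -0.02 1.9 0 0 0 1; 0.06 -0.02 2.2 0 0 0 1; 0.06 -0.02 2.4 0 0 0 1;0.06 -0.02 2.5 0 0 0 1;0.06 -0.02 2.54 0 0 0 1;0.06 -0.02 2.54 0 0 0 1'; python3 go.py 587.2 245.6 24.5 -0.033
python3 - <<'E'
from fit import *
im=shot("scene")["img"];save("d5.png",cv2.resize(im[200:350,270:470],None,fx=4,fy=4,interpolation=cv2.INTER_CUBIC))
E
```

```text
clock: 28.57
eef_pos: [587.8, 247.0, 30.6]
tool_rot: [-3.141, -0.001, -0.033]
force: [0.9, 0.4, -2.1]
width: 9.2
t 28.57 pos [587.8 247.   30.6] rot [-3.141e+00 -1.000e-03 -3.300e-02] F [ 0.9  0.4 -2.1] w 9.2 q7 -0.78
shift/40 [-0.014  0.036  0.153] turn [-0.02 -0.03 -0.02] alt [-5.0000e-02  3.0000e-02  1.7998e+02]
```

View pics/d5.png

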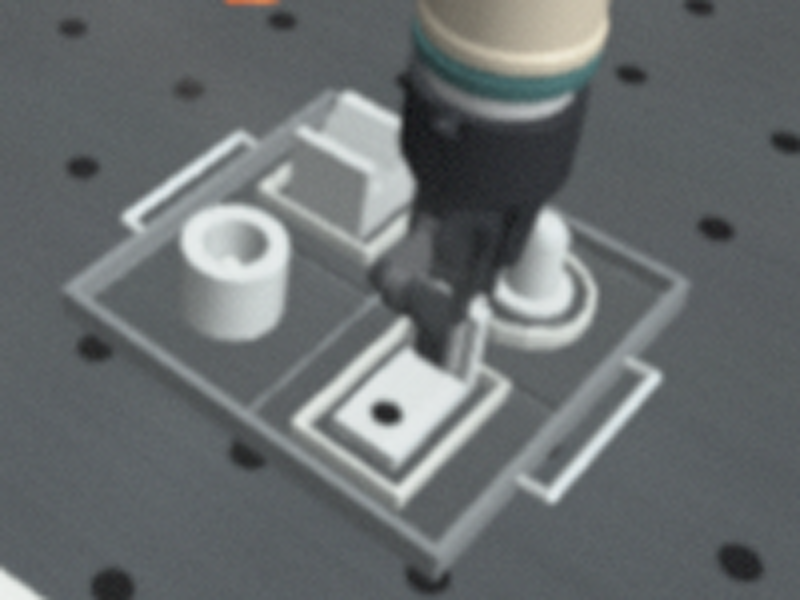

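Foot inside the rim outline with margin (crop (400,410)). Lowering the last 6 mm and releasing with a partial opening.

```bash
python3 -m creep '0 0.03 0.07 0 0 0 1;0 0.03 0.13 0 0 0 1;0 0.03 0.16 0 0 0 1;0 0.03 0.16 0 0 0 1;0 0.03 0.16 0 0 0 1'; python3 -m creep '0 0 0 0 0 0 0.8;0 0 0 0 0 0 0.7;0 0 0 0 0 0 0.6;0 0 0 0 0 0 0.6;0 0 0 0 0 0 0.6;0 0 0 0 0 0 0.6';python3 go.py 587.2 245.6 24.5 -0.033; python3 -m creep '0 0 -0.6 0 0 0 0.6;0 0 -1.5 0 0 0 0.6;0 0 -2.4 0 0 0 0.6;0 0 -3.4 0 0 0 0.6;-1 0 -4 0 0 0 0.5;-2 0 -4 0 0 0 0.5;-2.8 1 -4 0 0 0 0.5;-2.8 2 -4 0 0 0 0.5;-2.8 3 -4 0 0 0 0.5;-2.8 4 -4 0 0 0 0.5';python3 -m creep '0 1 0 0 0 0 0.5;0 2 0 0 0 0 0.5;0 3 0 0 0 0 0.5;0 4 0 0 0 0 0.5;0 5 0 0 0 0 0.5;0 6 0 0 0 0 0.5;0 6.5 0 0 0 0 0.5;0 6.5 0 0 0 0 0.5;0 6.5 0 0 0 0 0.5'
python3 - <<'E'
from fit import *
im=shot("scene")["img"];save("e1.png",cv2.resize(im[200:350,270:470],None,fx=4,fy=4,interpolation=cv2.INTER_CUBIC))
im=shot("top")["img"];save("e1t.png",cv2.resize(im[130:265,80:230],None,fx=4,fy=4,interpolation=cv2.INTER_CUBIC)); save("e1tf.png",im)
E
```

```text
clock: 29.03
eef_pos: [587.8, 245.5, 24.4]
tool_rot: [3.141, -0.001, -0.033]
force: [-0.4, -0.7, 1.0]
width: 9.3
clock: 29.53
eef_pos: [587.6, 245.7, 24.0]
tool_rot: [-3.141, -0.0, -0.033]
force: [-1.0, -0.7, -0.5]
width: 33.8
t 29.53 pos [587.6 245.7  24. ] rot [-3.141 -0.    -0.033] F [-1.  -0.7 -0.5] w 33.8 q7 -0.78
shift/40 [-0.009  0.004 -0.012] turn [-0.01 -0.01 -0.02] alt [-1.0000e-02  1.0000e-02  1.7998e+02]
clock: 30.37
eef_pos: [469.3, 92.6, 184.5]
tool_rot: [3.141, -0.001, -0.03]
force: [1.0, -1.2, 0.6]
width: 42.6
clock: 31.12
eef_pos: [461.4, -167.7, 183.9]
tool_rot: [-3.142, -0.0, -0.037]
force: [-0.2, 1.0, -0.2]
width: 42.7
```

View pics/e1.png

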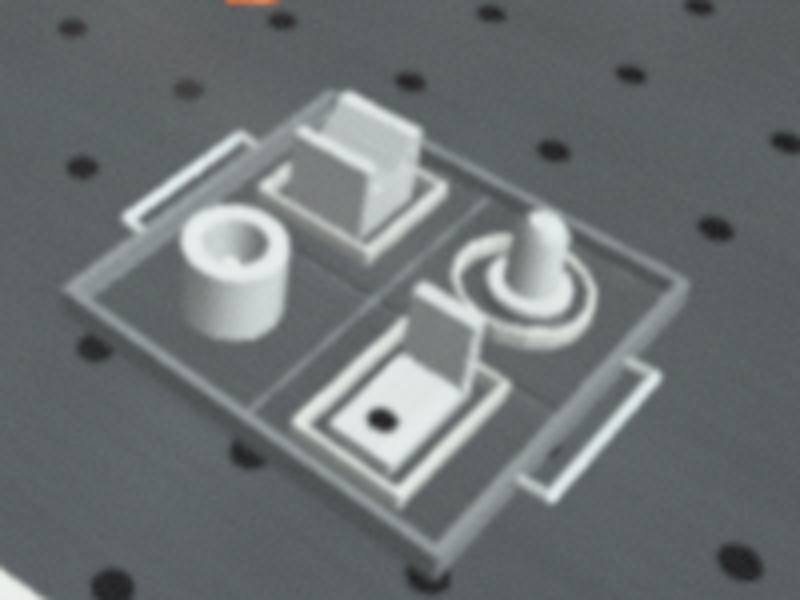

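View pics/e1t.png

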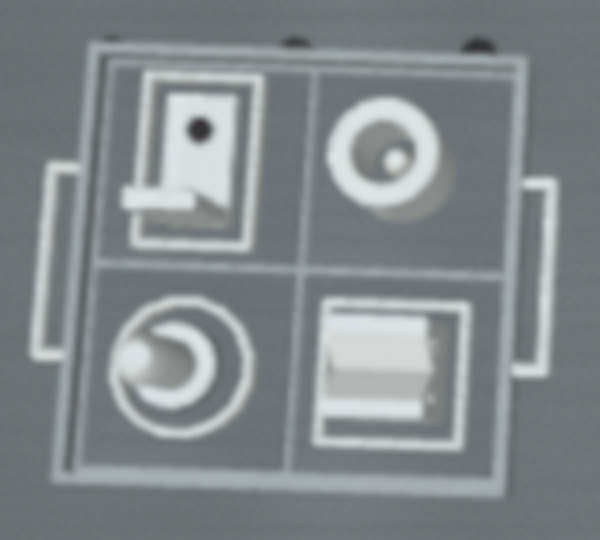

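View pics/e1tf.png

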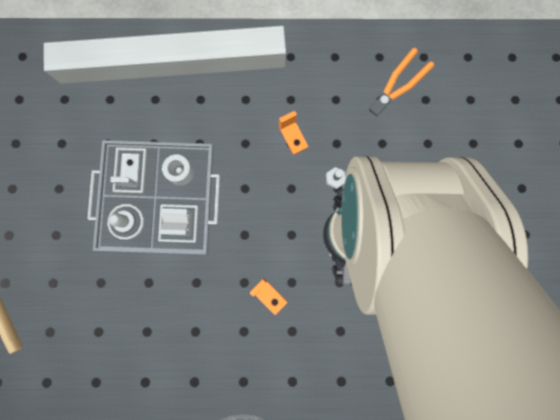

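Run:
```python
from fit import *
d=shot("top"); P=lambda u,v,z: topl(d,[[80+u/4-.5,130+v/4-.5]],z)[0][:2]
pin=P(175,364,22); r=P(384,153,53); v=(P(325,320,58)+P(430,320,58)+P(322,410,58)+P(424,412,58))/4; a=P(199,129,18)
print("pin",pin-[507.3,248.1],"riser",r-[613.5,134.8],"vb",v-[503.5,138.3],"angle foot mid y",(P(164,140,18)+P(236,140,18))[1]/2-244)
print("foot +x edge",P(200,95,18)-[617.2,244.6])
s=ctrl.read_state(); print(s["force"].round(1),s["clock"])
ctrl.finish_job()
```

```text
pin [0.74094378 1.63471962] riser [-0.88559649  1.57582731] vb [ 0.38045779 -2.06726609] angle foot mid y -0.6108274853841635
foot +x edge [35.14483326 -0.16705906]
[-0.2 -0.6 -0.3] 31.2667
the job is handed in; nothing more can be done
```

All four parts are back in the caddy, each standing upright in its own insert: the V-block in the square pocket, the pin in the round cup, the riser over the post and the angle stop in the long pocket. I handed the job in at about 31 s; it gives no verdict.

- **Position:** in the last top picture each part measured about 2 mm or less from its insert's middle, against limits of 14–17 mm.
- **Height:** I did not measure it from the pictures. When I let each part go, the gripper was about 8 mm higher than when I picked it up, which matches the insert floors.
- **Look-alikes:** I never gripped or aimed at the hex bolt or the tube offcut. The bolt showed at its old place in the last top picture. The arm hid the offcut there, so my last view of it was a scene picture before the angle stop was lifted, where it hadn't moved. The green and orange look-alikes weren't touched either.
- **Robot:** the arm was clear of everything, with no contact force, when I handed in.
- **Disagreements:** the two cameras differed by about 2–4 mm, so I corrected both using the table's hole grid. The pin grip also read about 26 mm on the 28 mm shank, so I gripped it again lower down; it still read about 26.5 mm but held.

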